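Weigh out six marbles

ROBOT

A 6-joint arm with a two-finger parallel gripper is mounted at the origin on the work surface. World frame = base frame: x ahead of the robot, y to its left, z up, the work surface at z = 0. Lengths are in m, angles in rad, forces in N, time in s.
With the tool pointing down it reaches from about 0.35 to 0.775 m from the base axis. Payload 5.5 kg.
Tool frame: the origin (TCP) lies on the mounting face of the last link; the fingertips stand 173 mm ahead of it and the grasp point (between the pads) lies 155 mm ahead of it; z points along the fingers, y is the direction in which the jaws open and shut (so a half turn about z gives the same grasp; the last joint's range is limited). The gripper opens to 85 mm and grips with 20 to 120 N. Pads are 22 mm wide; open, the fingers measure 114 mm over their backs; the gripper's body (76 mm by 85 mm) begins 54 mm behind the grasp point. The pads swing forward as they close: fully open they stand 13 mm farther back than shut.
Start: joints at [1.138, 0.313, 0.046, 1.304, 0, 1.431], TCP at [0.166, 0.551, 0.405] pointing down, gripper open.
Joint ranges: [-2.76, 2.76], [-0.86, 1.69], [-1.03, 1.26], [-2.2, 2.34], [-1.47, 1.5], [-3.14, 3.14]. Speed limits (rad/s): [2.57, 2.57, 3.14, 3.14, 3.14, 3.14].

INTERFACE

Orientations are given as a unit quaternion [w, x, y, z].
In Python, from workcell import get_state, eyes, env gives the robot as it stands. The module is installed in compiled form; this text tells all that it offers.
- The arm moves only by the tool carry_out, never from a script. Its argument "motion" is a list of rows, each an object of numbers: "jaw": the opening, from -1 (shut) to 1 (fully open); "tx", "ty", "tz": the shift along the tool's x, y, z in cm; "wx", "wy", "wz": the turn, a rotation vector about the tool's x, y, z in degrees. In form: [{"jaw": .., "tx": .., "ty": .., "tz": .., "wx": .., "wy": .., "wz": ..}, ...]. A call has 1 to 20 rows; each row shifts and turns the commanded pose from where the row before left it, along the tool's axes as they then stand; what a row does not reach is not made up. A row lasts 1/8 s, in which the tool goes at most 62.5 mm and 10.7 degrees, less where a joint would pass 70% of its speed; a pose out of reach is approached as far as the arm can. A call with a gripper value outside its range is refused whole. The fingers move at their own pace and stop on an object; "force" is the grip in N (left out, the last holds). Time passes only in rows, so rows that do not move let the fingers close. It gives the time, the measured TCP pose, the force and the opening at its end, in the units of the state.
- get_state(): the state, without advancing time (a new reading comes with each control period).
- eyes.read_camera(name): name is "scene" or "top" or "wrist"; returns the picture (420x560x3 uint8, blue, green, red); there is no depth.
- eyes.calibration(name): a dict with "K" (3x3 intrinsics, pixels), "camera_from_world" (4x4, takes a point from world to camera coordinates). Camera axes: x right, y up, looking along -z (the intrinsics and any distortion apply to the point x, -y, -z); pixel columns grow to the right and rows downward; lengths in m; the calibration is good to about 2 mm. A picture is of the moment at which its call begins: read the wrist's pose just before it. calibration takes no time and is no camera call; for the wrist camera it gives the pose at the moment of the call.
- env.hand_in(): hands the job in, once; it reports no verdict.
The state is a dict: "clock": time; "joint_pos": joint angles; "qvel": joint speeds; "tau": joint torques, N m; "tcp_pos": TCP position; "orientation": TCP orientation; "wrist_force": force on the tool from outside, world axes, zero at the start; "ft_torque": the same for the moment, N m; "finger_gap": finger opening in m.
Only numpy, scipy, OpenCV 4.12 (cv2) and the standard library are available. Lean on these libraries where they do the work, as an engineer would, in place of code of your own. Each camera call takes 0.05 s, during which the arm holds its last target.

TASK

Make up a packet of six marbles in the pan of the dial scale: use the loose ones from the paint tray and top up by tipping the glass tumbler over the pan, stopping once the pointer stands at the set mark (six marbles). Put any that went over or astray back in the tumbler or the pan, and leave the tumbler standing upright on its cork mat with its lid on. Do not disturb the other things on the desk.

Things in the scene. Friction and masses are not known exactly. Their poses are not given: they have to be found in the camera images.
- scale_pan (a joint): how far the scale's sprung round pan has sunk, in m: 0 empty, growing downwards, 0.003 for each marble lying in it (six marbles: 0.018), stop at 0.036. The spring is soft (46 N/m) and damped: the reading settles in about half a second; anything pressing on the pan adds to it
- pan_floor (a point): centre of the floor of the scale's steel pan (sinks with the pan; 107 mm above the desk when empty). Floor flat, 122 mm across; the wall flares to 152 mm across at the rim, 27 mm above the floor. The white fixed housing below it is 57 mm high, 140 x 130 mm
- dial (a point): centre of the scale's round sloping dial, 104 mm across, on an apron of the housing beyond the pan (the housing ends 167 mm from the pan's axis, highest point 105 mm). The red pointer turns about 27 degrees clockwise a marble; with six it stands at the black set mark on the dial's rim
- paint_tray: a white plastic paint tray fixed to the desk, 150 x 104 x 8 mm, origin under its centre, x along its length. Six square wells 30 mm wide and 5 mm deep (floor 3 mm above the desk) at x = -46, 0, 46 mm and y = -23, 23 mm
- mat: a cork mat fixed to the desk, 210 x 120 mm, 4 mm thick, origin under its centre, x along its length. The tumbler stands near its +x end; the rest of it is free
- tumbler_mid (a point): the clear double-walled glass tumbler at half height (52.5 mm above its underside): 105 mm tall, outside 62 mm across at the foot and 68 mm at the rim, about 160 g without its five marbles, z up its axis
- tumbler_mouth (a point): centre of the tumbler's mouth. The inner wall is 64 mm wide here and narrows in a curve to 25 mm at the bottom (4 mm above the underside), so the marbles lie almost one over another. Tipped slowly they roll out one after another: the first three between about 70 and 84 degrees from upright (now and then two together), the fourth at about 88, the last at about 92
- lid_knob (a point): the tumbler's bamboo lid, middle of its knob. Knob 22 mm across, 20 mm tall, on a disc 76 mm across and 6 mm thick (top of disc 10 mm below this point); under the disc a boss 52 mm across, 4 mm deep, drops into the mouth. Lowest face 20 mm below this point; lid on, this point is 121 mm above the tumbler's underside
- marble1_center (a point): a green glass marble, 22 mm across, 14 g, like all the others; the point is its centre. It rolls a little when pushed and comes to rest on a level surface. At the start in the tumbler
- marble2_center (a point): a green glass marble, 22 mm across, 14 g, like all the others; the point is its centre. It rolls a little when pushed and comes to rest on a level surface. At the start in the tumbler
- marble3_center (a point): a green glass marble, 22 mm across, 14 g, like all the others; the point is its centre. It rolls a little when pushed and comes to rest on a level surface. At the start in the tumbler
- marble4_center (a point): a green glass marble, 22 mm across, 14 g, like all the others; the point is its centre. It rolls a little when pushed and comes to rest on a level surface. At the start in the tumbler
- marble5_center (a point): a green glass marble, 22 mm across, 14 g, like all the others; the point is its centre. It rolls a little when pushed and comes to rest on a level surface. At the start in the tumbler
- stray1_center (a point): a green glass marble, 22 mm across, 14 g, like all the others; the point is its centre. It rolls a little when pushed and comes to rest on a level surface. At the start in a well of the paint tray; two to four of the strays are present
- stray2_center (a point): a green glass marble, 22 mm across, 14 g, like all the others; the point is its centre. It rolls a little when pushed and comes to rest on a level surface. At the start in a well of the paint tray; two to four of the strays are present
- stray3_center (a point): a green glass marble, 22 mm across, 14 g, like all the others; the point is its centre. It rolls a little when pushed and comes to rest on a level surface. At the start in a well of the paint tray; two to four of the strays are present
- stray4_center (a point): a green glass marble, 22 mm across, 14 g, like all the others; the point is its centre. It rolls a little when pushed and comes to rest on a level surface. At the start in a well of the paint tray; two to four of the strays are present
- highlighter1: bystander: a yellow highlighter lying on the desk, 130 x 15 x 17 mm, along its x
- highlighter2: bystander: the other yellow highlighter, the same
- case: bystander: a flat red plastic protractor case, 85 x 150 x 13 mm, origin under its centre
- steel_tumbler: bystander: an empty stainless steel tumbler, 68 mm across, 90 mm tall, origin under its centre
- eraser: bystander: a white eraser, 45 x 20 x 12 mm

How it is judged:
On the way, in this order (a step that is already met when the one before it is completed fails the run):
1. the lid is taken off the tumbler (horizontal distance between lid_knob and tumbler_mid above 0.06 m), for 0.2 s.
2. the tumbler is tipped beside or over the scale's pan (angle between tumbler_mid's own z axis and vertical above 1 rad and horizontal distance between tumbler_mid and pan_floor below 0.16 m and height (world z) of tumbler_mid above 0.1 m), for 0.2 s.
At the end, for the whole second after the job is handed in: The pan stands at six marbles (sunk 17 to 19 mm) and is still; every loose marble from the tray and every marble of the tumbler lies in the pan or in the tumbler; the tumbler stands upright on the cork mat (its axis over the mat) with the lid lying level on its mouth, within 12 mm of centre (value of joint scale_pan between 0.017 and 0.019 m and ((horizontal distance between marble1_center and pan_floor below 0.075 m and z of marble1_center in the frame of pan_floor between 0 and 0.04 m) or (horizontal distance between marble1_center and tumbler_mid below 0.03 m and z of marble1_center in the frame of tumbler_mid between -0.052 and 0.05 m)) and ((horizontal distance between marble2_center and pan_floor below 0.075 m and z of marble2_center in the frame of pan_floor between 0 and 0.04 m) or (horizontal distance between marble2_center and tumbler_mid below 0.03 m and z of marble2_center in the frame of tumbler_mid between -0.052 and 0.05 m)) and ((horizontal distance between marble3_center and pan_floor below 0.075 m and z of marble3_center in the frame of pan_floor between 0 and 0.04 m) or (horizontal distance between marble3_center and tumbler_mid below 0.03 m and z of marble3_center in the frame of tumbler_mid between -0.052 and 0.05 m)) and ((horizontal distance between marble4_center and pan_floor below 0.075 m and z of marble4_center in the frame of pan_floor between 0 and 0.04 m) or (horizontal distance between marble4_center and tumbler_mid below 0.03 m and z of marble4_center in the frame of tumbler_mid between -0.052 and 0.05 m)) and ((horizontal distance between marble5_center and pan_floor below 0.075 m and z of marble5_center in the frame of pan_floor between 0 and 0.04 m) or (horizontal distance between marble5_center and tumbler_mid below 0.03 m and z of marble5_center in the frame of tumbler_mid between -0.052 and 0.05 m)) and ((horizontal distance between stray1_center and pan_floor below 0.075 m and z of stray1_center in the frame of pan_floor between 0 and 0.04 m) or (horizontal distance between stray1_center and tumbler_mid below 0.03 m and z of stray1_center in the frame of tumbler_mid between -0.052 and 0.05 m)) and ((horizontal distance between stray2_center and pan_floor below 0.075 m and z of stray2_center in the frame of pan_floor between 0 and 0.04 m) or (horizontal distance between stray2_center and tumbler_mid below 0.03 m and z of stray2_center in the frame of tumbler_mid between -0.052 and 0.05 m)) and ((horizontal distance between stray3_center and pan_floor below 0.075 m and z of stray3_center in the frame of pan_floor between 0 and 0.04 m) or (horizontal distance between stray3_center and tumbler_mid below 0.03 m and z of stray3_center in the frame of tumbler_mid between -0.052 and 0.05 m)) and ((horizontal distance between stray4_center and pan_floor below 0.075 m and z of stray4_center in the frame of pan_floor between 0 and 0.04 m) or (horizontal distance between stray4_center and tumbler_mid below 0.03 m and z of stray4_center in the frame of tumbler_mid between -0.052 and 0.05 m)) and angle between tumbler_mid's own z axis and vertical below 0.1 rad and x of tumbler_mid in the frame of mat between -0.105 and 0.105 m and y of tumbler_mid in the frame of mat between -0.06 and 0.06 m and height (world z) of tumbler_mid below 0.066 m and horizontal distance between lid_knob and tumbler_mid below 0.012 m and angle between lid_knob's own z axis and vertical below 0.08 rad and z of lid_knob in the frame of tumbler_mid between 0.06 and 0.075 m and velocity of joint scale_pan between -0.005 and 0.005 m/s); the robot touches nothing.
It fails at once if the highlighter1 is pushed more than 40 mm or knocked over (distance of highlighter1 from where it was at the start of the episode above 0.04 m).
It fails at once if the highlighter2 is pushed more than 40 mm or knocked over (distance of highlighter2 from where it was at the start of the episode above 0.04 m).
It fails at once if the case is pushed more than 40 mm or knocked over (distance of case from where it was at the start of the episode above 0.04 m).
It fails at once if the steel_tumbler is pushed more than 40 mm or knocked over (distance of steel_tumbler from where it was at the start of the episode above 0.04 m or angle between steel_tumbler's own z axis and vertical above 0.5 rad).
It fails at once if the eraser is pushed more than 40 mm or knocked over (distance of eraser from where it was at the start of the episode above 0.04 m).
Of stray1, stray2, stray3, stray4 only 2 to 4 are there at a start; the rules pass over those that are not, and their reading is None.
At some moment in a run one of tumbler may be knocked a few centimetres aside while the robot is not near it.
It also fails if it takes over 210 s, if anything falls off the work surface, if the arm or the gripper's body presses on something with over 40 N, if the wrist force passes 120 N, or if a joint passes its speed limit or range.

## Working session

There is one attempt and no reset: what is moved stays moved. The work goes in short steps, Python scripts to look and compute and a tool call to move; the robot and the scene stay as the last step left them, time stands still between calls to the robot, and variables do not carry over. Pictures are saved under pics/ and viewed, and the job is handed in when it is done.

Besides the shell and the picture viewer there is one more tool, called after "Call:" as name([rows], argument=value, ...), one row to a line, values as JSON. carry_out: Moves the arm, as the interface text tells. Its arguments: {"type":"object","properties":{"motion":{"type":"array"},"force":{"type":"number"}},"required":["motion"]}

```bash
mkdir -p pics; cat > h.py <<'E'
import numpy as np,cv2
from workcell import get_state,eyes,env
from scipy.spatial.transform import Rotation as R
def snap(n,f):
    c=eyes.calibration(n); im=eyes.read_camera(n); cv2.imwrite('pics/'+f+'.png',im); return im,c
def ray(c,u,v):
    K=c['K'];M=np.array(c['camera_from_world']);d=np.linalg.inv(K)@[u,v,1]; d=np.array([d[0],-d[1],-d[2]])
    Rm=M[:3,:3];o=-Rm.T@M[:3,3]; d=Rm.T@d; return o,d/np.linalg.norm(d)
def onz(c,u,v,z):
    o,d=ray(c,u,v); return o+d*(z-o[2])/d[2]
def proj(c,p):
    M=np.array(c['camera_from_world']);q=M[:3,:3]@np.array(p)+M[:3,3]; q=np.array(c['K'])@[q[0],-q[1],-q[2]]; return q[:2]/q[2]
def two(c1,p1,c2,p2):
    o1,d1=ray(c1,*p1);o2,d2=ray(c2,*p2)
    A=np.stack([d1,-d2],1);s=np.linalg.lstsq(A,o2-o1,rcond=None)[0]
    a=o1+s[0]*d1;b=o2+s[1]*d2; return (a+b)/2,np.linalg.norm(a-b)
def Rt():
    s=get_state();q=s['orientation'];return R.from_quat([q[1],q[2],q[3],q[0]]).as_matrix(),np.array(s['tcp_pos'])
def st():
    s=get_state();m,p=Rt()
    print('t',round(s['clock'],2),'tcp',np.round(p,4),'gp',np.round(p+m@[0,0,.155],4),'F',np.round(s['wrist_force'],1),'gap',round(s['finger_gap'],4));print(np.round(m,3).tolist(),np.round(s['joint_pos'],2))
E
python3 - <<'E'
from h import *
st()
for n in('scene','top','wrist'):
    im,c=snap(n,n+'0'); print(n,im.shape,np.round(c['K'],1).tolist(),[k for k in c]); o,d=ray(c,280,210); print(o,d)
E
```

```text
t 0.0 tcp [0.1659 0.5504 0.4038] gp [0.1658 0.5501 0.2488] F [-0.2 -0.7  0. ] gap 0.0856
[[-0.957, 0.289, -0.001], [0.289, 0.957, -0.002], [0.0, -0.002, -1.0]] [1.14 0.31 0.04 1.3  0.   1.43]
scene (420, 560, 3) [[423.6, 0.0, 281.8], [0.0, 423.6, 213.9], [0.0, 0.0, 1.0]] ['K', 'camera_from_world']
[ 1.35066003 -0.12436303  0.83772082] [-0.73591483  0.01940639 -0.67679595]
top (420, 560, 3) [[443.4, 0.0, 276.9], [0.0, 443.4, 210.6], [0.0, 0.0, 1.0]] ['K', 'camera_from_world']
[ 0.41321702 -0.10649874  1.11465585] [ 0.14948932 -0.03206851 -0.98824317]
wrist (420, 560, 3) [[306.8, 0.0, 280.1], [0.0, 306.8, 210.5], [0.0, 0.0, 1.0]] ['K', 'camera_from_world']
[0.09886274 0.57038371 0.37306616] [ 0.25831696 -0.07947293 -0.96278575]
```

View pics/scene0.png

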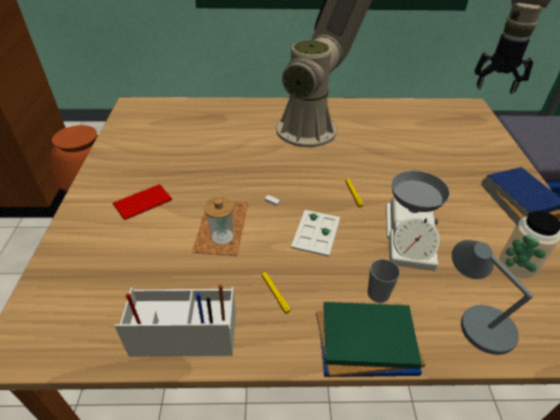

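View pics/top0.png

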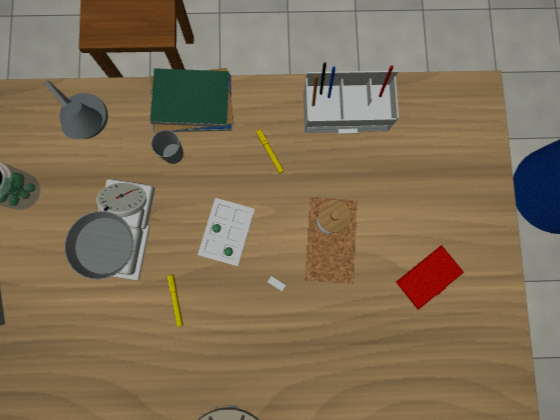

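View pics/wrist0.png

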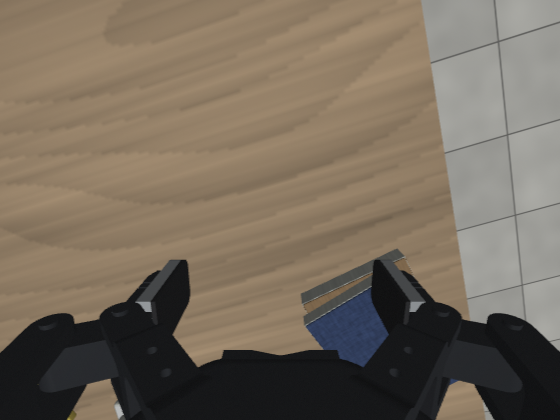

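The scene view shows a mat with the lidded tumbler at about (220,218), a tray with two green strays at (313,217) and (326,232), and the scale at (418,215). The top view shows strays at (216,229) and (228,252), the knob near (335,214) and the pan near (101,244). Next I'll measure these.

```bash
python3 - <<'E'
from h import *
T=cv2.imread('pics/top0.png');S=cv2.imread('pics/scene0.png');ct=eyes.calibration('top');cs=eyes.calibration('scene')
def blobs(im,lo,hi,roi,mn=15):
    h=cv2.cvtColor(im,cv2.COLOR_BGR2HSV);m=cv2.inRange(h,lo,hi);k=np.zeros_like(m);x0,y0,x1,y1=roi;k[y0:y1,x0:x1]=m[y0:y1,x0:x1]
    n,l,s,c=cv2.connectedComponentsWithStats(k);return [(np.round(c[i],1),s[i].tolist()) for i in range(1,n) if s[i][4]>=mn]
print('marb top',[(b[0],b[1],np.round(onz(ct,*b[0],.014),4)) for b in blobs(T,(45,80,30),(95,255,255),(190,190,270,280))])
print('marb sc',[(b[0],b[1],np.round(onz(cs,*b[0],.014),4)) for b in blobs(S,(45,80,30),(95,255,255),(280,200,350,260))])
h=cv2.cvtColor(T,cv2.COLOR_BGR2HSV)
m=cv2.inRange(h,(0,0,150),(180,60,255));k=np.zeros_like(m);k[190:275,190:265]=m[190:275,190:265]
k=cv2.morphologyEx(k,cv2.MORPH_CLOSE,np.ones((9,9)));cn=max(cv2.findContours(k,0,2)[0],key=cv2.contourArea);r=cv2.minAreaRect(cn);bp=cv2.boxPoints(r)
W=np.array([onz(ct,*p,.008) for p in bp]);print('tray',r,np.round(W,3).tolist(),np.round(W.mean(0),4),[round(np.linalg.norm(W[i]-W[i-1]),3) for i in range(4)])
# mat
m=cv2.inRange(h,(3,120,60),(18,255,220));k=np.zeros_like(m);k[180:300,290:370]=m[180:300,290:370]
k=cv2.morphologyEx(k,cv2.MORPH_CLOSE,np.ones((25,25)));cn=max(cv2.findContours(k,0,2)[0],key=cv2.contourArea);r=cv2.minAreaRect(cn);bp=cv2.boxPoints(r)
W=np.array([onz(ct,*p,.004) for p in bp]);print('mat',r,np.round(W,3).tolist(),np.round(W.mean(0),4),[round(np.linalg.norm(W[i]-W[i-1]),3) for i in range(4)])
a=cv2.resize(T[170:290,290:380],None,fx=6,fy=5.0*1);cv2.imwrite('pics/zt.png',cv2.resize(T[185:295,290:390],None,fx=5,fy=5,interpolation=2))
cv2.imwrite('pics/zs.png',cv2.resize(S[190:260,185:265],None,fx=8,fy=8,interpolation=2))
cv2.imwrite('pics/zp.png',cv2.resize(T[170:290,50:170],None,fx=5,fy=5,interpolation=2))
cv2.imwrite('pics/zps.png',cv2.resize(S[165:275,375:455],None,fx=5,fy=5,interpolation=2))
E
```

```text
marb top [(array([216.1, 228. ]), [213, 225, 7, 7, 44], array([0.5385, 0.0182, 0.014 ])), (array([228. , 251.3]), [225, 248, 7, 8, 47], array([ 0.4798, -0.0106,  0.014 ]))]
marb sc [(array([313.2, 216.1]), [311, 214, 6, 5, 23], array([ 0.4808, -0.0071,  0.014 ])), (array([325.1, 231. ]), [323, 229, 6, 5, 24], array([0.5402, 0.0212, 0.014 ]))]
tray ((225.74520874023438, 231.36622619628906), (42.7199821472168, 60.44002914428711), 16.389541625976562) [[0.475, 0.067, 0.008], [0.62, 0.024, 0.008], [0.586, -0.079, 0.008], [0.442, -0.034, 0.008]] [ 0.5308 -0.0053  0.008 ] [np.float64(0.106), np.float64(0.151), np.float64(0.108), np.float64(0.151)]
mat ((331.1270446777344, 239.89874267578125), (48.928565979003906, 84.03947448730469), 3.094058036804199) [[0.403, -0.198, 0.004], [0.614, -0.217, 0.004], [0.604, -0.342, 0.004], [0.393, -0.319, 0.004]] [ 0.5034 -0.2691  0.004 ] [np.float64(0.122), np.float64(0.212), np.float64(0.125), np.float64(0.212)]
```

View pics/zt.png

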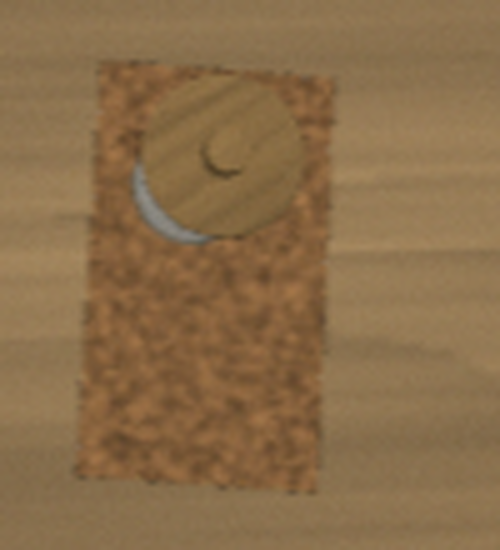

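View pics/zs.png

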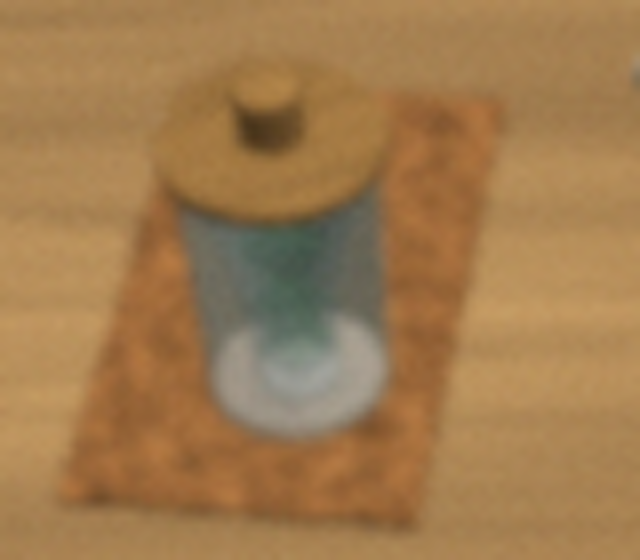

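View pics/zp.png

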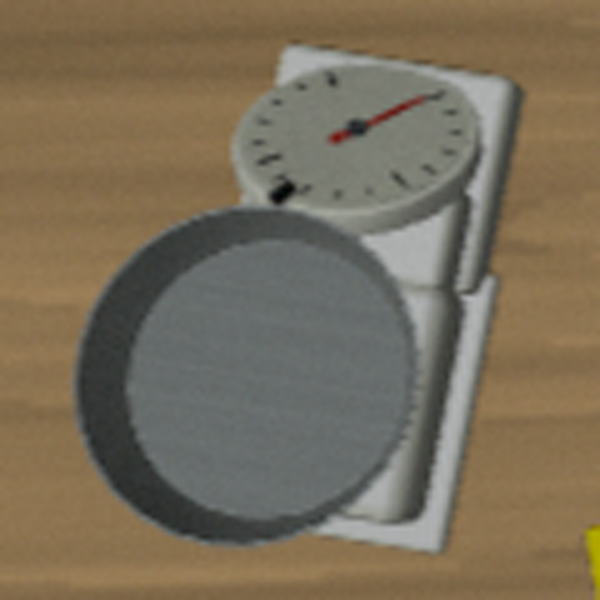

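View pics/zps.png

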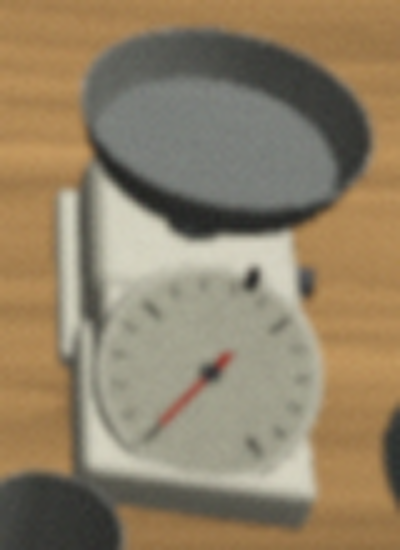

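```bash
python3 - <<'E'
from h import *
ct=eyes.calibration('top');cs=eyes.calibration('scene')
p=(50+246/5,170+376/5); P=onz(ct,*p,.134);print('pan',P, 'r',np.linalg.norm(onz(ct,p[0]+33.8,p[1],.134)-P))
f=(50+270/5,170+379/5);print('floor',onz(ct,*f,.107))
ps=(375+226/5,165+120/5);print('pan sc',onz(cs,*ps,.134))
d=(290+221.5/5,185+156.5/5);D=onz(ct,*d,.115);print('lid',D,np.linalg.norm(onz(ct,d[0]+16.7,d[1],.115)-D))
s=(185+271/8,190+138/8);print('lid sc',onz(cs,*s,.115),two(ct,d,cs,s))
print('knob top sc',onz(cs,185+268/8,190+85/8,.135), 'foot sc',onz(cs,185+300/8,190+372/8,.006))
print('dial',two(ct,(50+357/5,170+127/5),cs,(375+210/5,165+370/5)))
print('marb',two(ct,(216.1,228),cs,(325.1,231)),two(ct,(228,251.3),cs,(313.2,216.1)))
for n,(a,b),z in [('steel',(167,148),.09),('hl1a',(260,132),.017),('hl1b',(281,172),.017),('hl2a',(172,277),.017),('hl2b',(180,325),.017),('er',(276,283),.012),('case',(430,277),.013)]: print(n,np.round(onz(ct,a,b,z),3))
E
```

```text
pan [0.49374774 0.26048455 0.134     ] r 0.07362713305513185
floor [0.49431733 0.25982474 0.107     ]
pan sc [0.50568843 0.26340362 0.134     ]
lid [ 0.54669734 -0.26244515  0.115     ] 0.03826212559800124
lid sc [ 0.55399675 -0.25818146  0.115     ] (array([ 0.54737353, -0.261296  ,  0.10926619]), np.float64(0.004039509386514771))
knob top sc [ 0.55136402 -0.25761249  0.135     ] foot sc [ 0.55184623 -0.25805824  0.006     ]
dial (array([0.61796797, 0.24067692, 0.06252698]), np.float64(0.004882553521826863))
marb (array([0.53879593, 0.01990577, 0.01248867]), np.float64(0.0030533295144470614)) (array([ 0.47999574, -0.00874265,  0.01312004]), np.float64(0.0035881043304211106))
steel [0.724 0.124 0.09 ]
hl1a [ 0.783 -0.097  0.017]
hl1b [ 0.677 -0.148  0.017]
hl2a [0.421 0.126 0.017]
hl2b [0.306 0.106 0.017]
er [ 0.399 -0.127  0.012]
case [ 0.403 -0.509  0.013]
```

Call:
carry_out([
  {"tx": -3, "ty": -2.4, "jaw": 0.1},
  {"tx": -3.2, "ty": -2.5, "tz": 0.5},
  {"tx": -3.2, "ty": -2.5, "tz": 0.5},
  {"tx": -3.2, "ty": -2.5, "tz": 0.5},
  {"tx": -3.2, "ty": -2.5, "tz": 0.5},
  {"tx": -3.2, "ty": -2.5, "tz": 0.5},
  {"tx": -3.2, "ty": -2.5, "tz": 1},
  {"tx": -3.2, "ty": -2.5, "tz": 1},
  {"tx": -3.2, "ty": -2.5, "tz": 1},
  {"tx": -3.2, "ty": -2.5, "tz": 1},
  {"tx": -3.2, "ty": -2.5, "tz": 1},
  {"tx": -3.2, "ty": -2.5, "tz": 1},
  {"tx": -3.2, "ty": -2.5, "tz": 1},
  {"tx": -3.2, "ty": -2.5, "tz": 1},
  {"tx": -3.2, "ty": -2.5, "tz": 1},
  {"tx": -3.2, "ty": -2.5},
  {},
  {},
])

```text
invalid input at $.motion[0]: expected keys jaw, tx, ty, tz, wx, wy, wz
```

```bash
cat >> h.py <<'E'
def to(g,off=.155):
    m,p=Rt(); d=(m.T@(np.array(g)-(p+m@[0,0,off])))*100; print('move cm',np.round(d,2)); return d
def blobs(im,lo,hi,mn=15,roi=None):
    h=cv2.cvtColor(im,cv2.COLOR_BGR2HSV);m=cv2.inRange(h,lo,hi)
    if roi: k=np.zeros_like(m);x0,y0,x1,y1=roi;k[y0:y1,x0:x1]=m[y0:y1,x0:x1];m=k
    n,l,s,c=cv2.connectedComponentsWithStats(m);return [(np.round(c[i],1),s[i].tolist()) for i in range(1,n) if s[i][4]>=mn]
G=((45,80,30),(95,255,255))
E
python3 - <<'E'
from h import *
st(); im,c=snap('wrist','w1'); st()
for b in blobs(im,*G,40): print(b,np.round(onz(c,*b[0],.014),4))
E
```

```text
t 0.15 tcp [0.1659 0.5504 0.404 ] gp [0.1658 0.5502 0.249 ] F [-0.7 -0.3 -0.8] gap 0.0854
[[-0.957, 0.289, -0.001], [0.289, 0.957, -0.001], [0.0, -0.001, -1.0]] [1.14 0.31 0.05 1.3  0.   1.43]
t 0.2 tcp [0.1659 0.5504 0.4041] gp [0.1659 0.5503 0.2491] F [-0.4 -0.9 -0.4] gap 0.0853
[[-0.957, 0.289, -0.0], [0.289, 0.957, -0.001], [0.0, -0.001, -1.0]] [ 1.14  0.31  0.05  1.3  -0.    1.43]
```

View pics/w1.png

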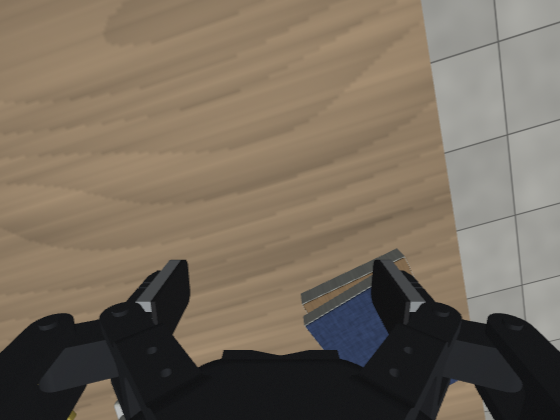

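The move was refused because every key is required, and the wrist view is unchanged. Resending with full rows.

Call:
carry_out([
  {"jaw": 0.1, "tx": -2, "ty": -1.6, "tz": 0, "wx": 0, "wy": 0, "wz": 0},
  {"jaw": 0.1, "tx": -4.25, "ty": -3.3, "tz": 0, "wx": 0, "wy": 0, "wz": 0},
  {"jaw": 0.1, "tx": -4.25, "ty": -3.3, "tz": 0, "wx": 0, "wy": 0, "wz": 0},
  {"jaw": 0.1, "tx": -4.25, "ty": -3.3, "tz": 1, "wx": 0, "wy": 0, "wz": 0},
  {"jaw": 0.1, "tx": -4.25, "ty": -3.3, "tz": 1, "wx": 0, "wy": 0, "wz": 0},
  {"jaw": 0.1, "tx": -4.25, "ty": -3.3, "tz": 1, "wx": 0, "wy": 0, "wz": 0},
  {"jaw": 0.1, "tx": -4.25, "ty": -3.3, "tz": 1, "wx": 0, "wy": 0, "wz": 0},
  {"jaw": 0.1, "tx": -4.25, "ty": -3.3, "tz": 1, "wx": 0, "wy": 0, "wz": 0},
  {"jaw": 0.1, "tx": -4.25, "ty": -3.3, "tz": 1, "wx": 0, "wy": 0, "wz": 0},
  {"jaw": 0.1, "tx": -4.25, "ty": -3.3, "tz": 1, "wx": 0, "wy": 0, "wz": 0},
  {"jaw": 0.1, "tx": -4.25, "ty": -3.3, "tz": 1, "wx": 0, "wy": 0, "wz": 0},
  {"jaw": 0.1, "tx": -4.25, "ty": -3.3, "tz": 1, "wx": 0, "wy": 0, "wz": 0},
  {"jaw": 0.1, "tx": -2, "ty": -1.6, "tz": 0, "wx": 0, "wy": 0, "wz": 0},
  {"jaw": 0.1, "tx": 0, "ty": 0, "tz": 0, "wx": 0, "wy": 0, "wz": 0},
  {"jaw": 0.1, "tx": 0, "ty": 0, "tz": 0, "wx": 0, "wy": 0, "wz": 0},
])

```text
clock: 2.08
tcp_pos: [0.5373, 0.0263, 0.3145]
orientation: [-0.001, 0.146, 0.989, 0.0]
wrist_force: [0.8, 0.4, -0.0]
finger_gap: 0.0466
```

```bash
python3 - <<'E'
from h import *
st(); im,c=snap('wrist','w2')
for b in blobs(im,*G,40): print(b,np.round(onz(c,*b[0],.014),4))
to([.539,.019,.026])
E
```

```text
t 2.08 tcp [0.5373 0.0263 0.3145] gp [0.5372 0.0263 0.1595] F [ 0.8  0.4 -0. ] gap 0.0466
[[-0.957, 0.289, -0.001], [0.289, 0.957, 0.001], [0.001, 0.0, -1.0]] [-0.1   0.29 -0.22  1.07  0.    0.19]
(array([222.2, 151.9]), [211, 141, 23, 22, 370]) [ 0.478  -0.0082  0.014 ]
(array([274.8, 206.4]), [265, 197, 20, 20, 307]) [0.5379 0.0211 0.014 ]
move cm [-0.41 -0.68 13.36]
```

View pics/w2.png

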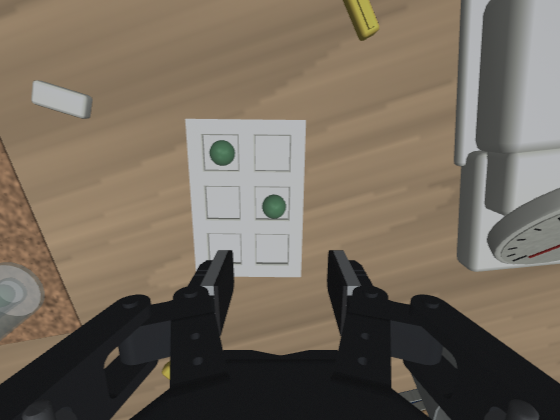

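The wrist view shows the marbles at (222,152) and (275,206), which agrees with the other views to about 2 mm. Descending on the marble at (0.538, 0.0205).

Call:
carry_out([
  {"jaw": 0.0, "tx": -0.25, "ty": -0.54, "tz": 1, "wx": 0, "wy": 0, "wz": 0},
  {"jaw": 0.0, "tx": 0, "ty": 0, "tz": 3, "wx": 0, "wy": 0, "wz": 0},
  {"jaw": 0.0, "tx": 0, "ty": 0, "tz": 4, "wx": 0, "wy": 0, "wz": 0},
  {"jaw": 0.0, "tx": 0, "ty": 0, "tz": 3, "wx": 0, "wy": 0, "wz": 0},
  {"jaw": 0.0, "tx": 0, "ty": 0, "tz": 1.5, "wx": 0, "wy": 0, "wz": 0},
  {"jaw": 0.0, "tx": 0, "ty": 0, "tz": 0.7, "wx": 0, "wy": 0, "wz": 0},
  {"jaw": 0.0, "tx": 0, "ty": 0, "tz": 0, "wx": 0, "wy": 0, "wz": 0},
  {"jaw": -1, "tx": 0, "ty": 0, "tz": 0, "wx": 0, "wy": 0, "wz": 0},
  {"jaw": -1, "tx": 0, "ty": 0, "tz": 0, "wx": 0, "wy": 0, "wz": 0},
  {"jaw": -1, "tx": 0, "ty": 0, "tz": 0, "wx": 0, "wy": 0, "wz": 0},
  {"jaw": -1, "tx": 0, "ty": 0, "tz": 0, "wx": 0, "wy": 0, "wz": 0},
  {"jaw": -1, "tx": 0, "ty": 0, "tz": 0, "wx": 0, "wy": 0, "wz": 0},
], force=20)

```text
clock: 3.62
tcp_pos: [0.5393, 0.0199, 0.1836]
orientation: [0.001, 0.146, 0.989, 0.0]
wrist_force: [-0.6, -0.9, 6.3]
finger_gap: 0.0198
```

```bash
python3 - <<'E'
from h import *
st(); im,c=snap('wrist','w3')
E
```

```text
t 3.62 tcp [0.5393 0.0199 0.1836] gp [0.5397 0.0199 0.0286] F [-0.6 -0.9  6.3] gap 0.0198
[[-0.957, 0.289, 0.002], [0.289, 0.957, -0.0], [-0.002, 0.0, -1.0]] [-0.11  0.42 -0.39  0.76  0.    0.18]
```

View pics/w3.png

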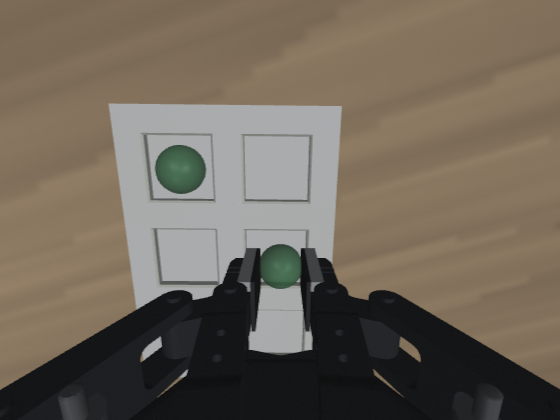

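The marble is between the pads, but the gap is 19.8 mm (under 22 mm) with 6 N upward, so the grip is probably above its equator. Reopening and going lower.

Call:
carry_out([
  {"jaw": -0.2, "tx": 0, "ty": 0, "tz": 0, "wx": 0, "wy": 0, "wz": 0},
  {"jaw": -0.2, "tx": 0, "ty": 0, "tz": 0, "wx": 0, "wy": 0, "wz": 0},
  {"jaw": -0.2, "tx": 0, "ty": 0, "tz": 0.3, "wx": 0, "wy": 0, "wz": 0},
  {"jaw": -0.2, "tx": 0, "ty": 0, "tz": 0, "wx": 0, "wy": 0, "wz": 0},
], force=20)

```text
clock: 4.18
tcp_pos: [0.5386, 0.02, 0.1806]
orientation: [0.0, 0.146, 0.989, 0.0]
wrist_force: [-3.8, -1.0, 10.6]
finger_gap: 0.034
```

Call:
carry_out([
  {"jaw": -1, "tx": 0, "ty": 0, "tz": 0, "wx": 0, "wy": 0, "wz": 0},
  {"jaw": -1, "tx": 0, "ty": 0, "tz": 0, "wx": 0, "wy": 0, "wz": 0},
  {"jaw": -1, "tx": 0, "ty": 0, "tz": 0, "wx": 0, "wy": 0, "wz": 0},
], force=20)

```text
clock: 4.55
tcp_pos: [0.5397, 0.0206, 0.1815]
orientation: [0.002, 0.145, 0.989, 0.001]
wrist_force: [-1.8, 3.7, 13.1]
finger_gap: 0.0201
```

Call:
carry_out([
  {"jaw": -1, "tx": 0, "ty": 0, "tz": -0.3, "wx": 0, "wy": 0, "wz": 0},
  {"jaw": -1, "tx": 0, "ty": 0, "tz": -0.7, "wx": 0, "wy": 0, "wz": 0},
  {"jaw": -1, "tx": 0, "ty": 0, "tz": -1.5, "wx": 0, "wy": 0, "wz": 0},
  {"jaw": -1, "tx": 0, "ty": 0, "tz": -1.5, "wx": 0, "wy": 0, "wz": 0},
  {"jaw": -1, "tx": 0, "ty": 0, "tz": 0, "wx": 0, "wy": 0, "wz": 0},
  {"jaw": -1, "tx": 0, "ty": 0, "tz": 0, "wx": 0, "wy": 0, "wz": 0},
], force=25)

```text
clock: 5.3
tcp_pos: [0.5387, 0.02, 0.2198]
orientation: [0.0, 0.146, 0.989, 0.0]
wrist_force: [0.1, -0.2, -0.0]
finger_gap: 0.0196
```

```bash
python3 - <<'E'
from h import *
st(); im,c=snap('wrist','w4')
for b in blobs(im,*G,40): print(b,np.round(onz(c,*b[0],.014),4))
E
```

```text
t 5.3 tcp [0.5387 0.02   0.2198] gp [0.5388 0.02   0.0648] F [ 0.1 -0.2 -0. ] gap 0.0196
[[-0.957, 0.289, 0.0], [0.289, 0.957, 0.0], [-0.0, 0.0, -1.0]] [-0.11  0.37 -0.35  0.85  0.    0.18]
(array([200.7, 160.6]), [183, 144, 36, 34, 864]) [ 0.478  -0.0087  0.014 ]
(array([282.9, 270.1]), [262, 251, 40, 39, 1114]) [0.5568 0.0163 0.014 ]
```

View pics/w4.png

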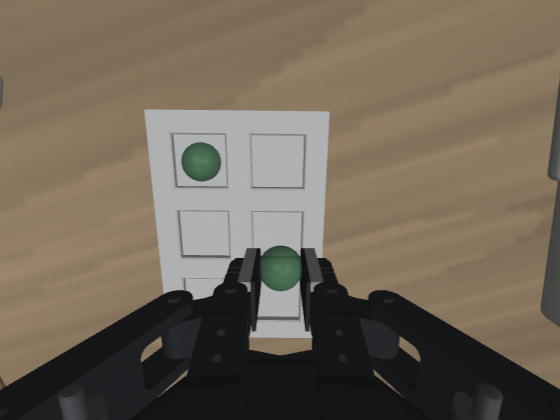

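The marble is held between the tips at (281,268); the gap sensor just reads about 2 mm low. Carrying it to the pan.

Call:
carry_out([
  {"jaw": -1, "tx": 0, "ty": 0, "tz": -3, "wx": 0, "wy": 0, "wz": 0},
  {"jaw": -1, "tx": 1, "ty": 2, "tz": -3.5, "wx": 0, "wy": 0, "wz": 0},
  {"jaw": -1, "tx": 1.5, "ty": 3, "tz": -3.5, "wx": 0, "wy": 0, "wz": 0},
  {"jaw": -1, "tx": 2, "ty": 4, "tz": -3.5, "wx": 0, "wy": 0, "wz": 0},
  {"jaw": -1, "tx": 2, "ty": 4, "tz": 0, "wx": 0, "wy": 0, "wz": 0},
  {"jaw": -1, "tx": 2, "ty": 4, "tz": 0, "wx": 0, "wy": 0, "wz": 0},
  {"jaw": -1, "tx": 1.5, "ty": 3, "tz": 0, "wx": 0, "wy": 0, "wz": 0},
  {"jaw": -1, "tx": 1.06, "ty": 1.8, "tz": 0, "wx": 0, "wy": 0, "wz": 0},
  {"jaw": -1, "tx": 0, "ty": 0, "tz": 2, "wx": 0, "wy": 0, "wz": 0},
  {"jaw": -1, "tx": 0, "ty": 0, "tz": 2.5, "wx": 0, "wy": 0, "wz": 0},
  {"jaw": -1, "tx": 0, "ty": 0, "tz": 2, "wx": 0, "wy": 0, "wz": 0},
  {"jaw": -1, "tx": 0, "ty": 0, "tz": 0, "wx": 0, "wy": 0, "wz": 0},
  {"jaw": -1, "tx": 0, "ty": 0, "tz": 0, "wx": 0, "wy": 0, "wz": 0},
], force=25)

```text
clock: 6.98
tcp_pos: [0.4959, 0.2607, 0.2901]
orientation: [0.0, 0.146, 0.989, 0.0]
wrist_force: [-0.7, 0.7, 0.5]
finger_gap: 0.0198
```

```bash
python3 - <<'E'
from h import *
st(); im,c=snap('wrist','w5')
E
```

```text
t 6.97 tcp [0.4959 0.2607 0.2901] gp [0.4959 0.2607 0.1351] F [-0.7  0.7  0.5] gap 0.0198
[[-0.957, 0.289, 0.0], [0.289, 0.957, 0.0], [-0.0, 0.0, -1.0]] [ 0.34  0.34 -0.2   1.03  0.    0.63]
```

View pics/w5.png

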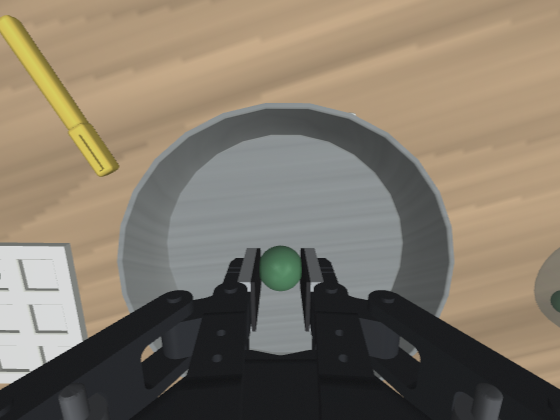

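The marble is centred over the pan floor. Releasing it, then going to the second stray.

Call:
carry_out([
  {"jaw": -0.3, "tx": 0, "ty": 0, "tz": 0, "wx": 0, "wy": 0, "wz": 0},
  {"jaw": -0.3, "tx": 0, "ty": 0, "tz": 0, "wx": 0, "wy": 0, "wz": 0},
  {"jaw": -0.2, "tx": 0, "ty": 0, "tz": 0, "wx": 0, "wy": 0, "wz": 0},
  {"jaw": -0.2, "tx": 0, "ty": 0, "tz": -2, "wx": 0, "wy": 0, "wz": 0},
  {"jaw": 0, "tx": 0, "ty": 0, "tz": -4, "wx": 0, "wy": 0, "wz": 0},
  {"jaw": 0, "tx": -1, "ty": -4, "tz": 0, "wx": 0, "wy": 0, "wz": 0},
  {"jaw": 0, "tx": -1.16, "ty": -5, "tz": 0, "wx": 0, "wy": 0, "wz": 0},
  {"jaw": 0, "tx": -1, "ty": -5, "tz": 0, "wx": 0, "wy": 0, "wz": 0},
  {"jaw": 0, "tx": -1, "ty": -5, "tz": 2, "wx": 0, "wy": 0, "wz": 0},
  {"jaw": 0, "tx": -1, "ty": -4, "tz": 3, "wx": 0, "wy": 0, "wz": 0},
  {"jaw": 0, "tx": -1, "ty": -3.26, "tz": 4, "wx": 0, "wy": 0, "wz": 0},
  {"jaw": 0, "tx": 0, "ty": 0, "tz": 3, "wx": 0, "wy": 0, "wz": 0},
  {"jaw": 0, "tx": 0, "ty": 0, "tz": 0, "wx": 0, "wy": 0, "wz": 0},
], force=25)

```text
clock: 8.65
tcp_pos: [0.4776, -0.0088, 0.2279]
orientation: [-0.002, 0.146, 0.989, 0.0]
wrist_force: [-0.8, -0.5, 1.1]
finger_gap: 0.0428
```

```bash
python3 - <<'E'
from h import *
st(); im,c=snap('wrist','w6')
for b in blobs(im,*G,40): print(b,np.round(onz(c,*b[0],.014),4))
im,c=snap('top','t6')
for b in blobs(im,*G,15,(60,200,270,290)): print(b,np.round(onz(c,*b[0],.115),4))
E
```

```text
t 8.65 tcp [ 0.4776 -0.0088  0.2279] gp [ 0.4768 -0.0087  0.0729] F [-0.8 -0.5  1.1] gap 0.0428
[[-0.957, 0.29, -0.005], [0.29, 0.957, 0.001], [0.005, -0.0, -1.0]] [-0.19  0.26 -0.49  0.83  0.    0.11]
(array([282.9, 242.6]), [268, 228, 29, 30, 617]) [ 0.48   -0.0079  0.014 ]
(array([102.7, 244.8]), [98, 241, 10, 9, 70]) [0.496  0.2599 0.115 ]
```

View pics/t6.png

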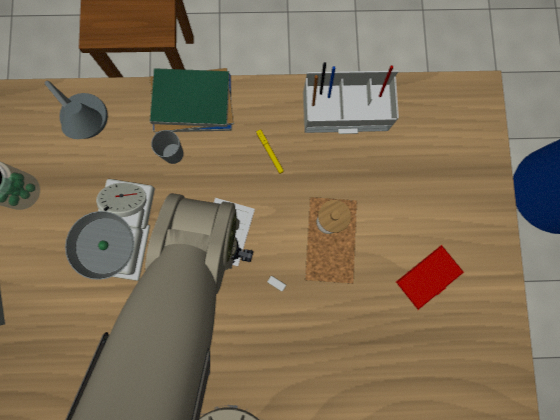

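The first marble is in the pan at (103,245) and the pointer has moved. The second stray is at (283,243) between the fingers. Descending to grip and lift it.

Call:
carry_out([
  {"jaw": 0, "tx": -0.1, "ty": 0.05, "tz": 2, "wx": 0, "wy": 0, "wz": 0},
  {"jaw": 0, "tx": 0, "ty": 0, "tz": 1.8, "wx": 0, "wy": 0, "wz": 0},
  {"jaw": 0, "tx": 0, "ty": 0, "tz": 0.7, "wx": 0, "wy": 0, "wz": 0},
  {"jaw": -1, "tx": 0, "ty": 0, "tz": 0, "wx": 0, "wy": 0, "wz": 0},
  {"jaw": -1, "tx": 0, "ty": 0, "tz": 0, "wx": 0, "wy": 0, "wz": 0},
  {"jaw": -1, "tx": 0, "ty": 0, "tz": 0, "wx": 0, "wy": 0, "wz": 0},
  {"jaw": -1, "tx": 0, "ty": 0, "tz": 0, "wx": 0, "wy": 0, "wz": 0},
  {"jaw": -1, "tx": 0, "ty": 0, "tz": -0.5, "wx": 0, "wy": 0, "wz": 0},
  {"jaw": -1, "tx": 0, "ty": 0, "tz": -2, "wx": 0, "wy": 0, "wz": 0},
  {"jaw": -1, "tx": 0, "ty": 0, "tz": -3.5, "wx": 0, "wy": 0, "wz": 0},
  {"jaw": -1, "tx": 0, "ty": 0, "tz": -3.5, "wx": 0, "wy": 0, "wz": 0},
  {"jaw": -1, "tx": 0, "ty": 0, "tz": 0, "wx": 0, "wy": 0, "wz": 0},
], force=25)

```text
clock: 10.25
tcp_pos: [0.4812, -0.0087, 0.2824]
orientation: [0.003, 0.146, 0.989, -0.0]
wrist_force: [0.2, 0.1, -0.4]
finger_gap: 0.0194
```

```bash
python3 - <<'E'
from h import *
st(); im,c=snap('wrist','w7')
for b in blobs(im,*G,40): print(b)
to([.475,.26,.16])
E
```

```text
t 10.25 tcp [ 0.4812 -0.0087  0.2824] gp [ 0.482  -0.0089  0.1274] F [ 0.2  0.1 -0.4] gap 0.0194
[[-0.957, 0.289, 0.005], [0.289, 0.957, -0.001], [-0.005, 0.0, -1.0]] [-0.19  0.21 -0.41  0.95 -0.    0.11]
(array([282.7, 267.7]), [261, 249, 40, 37, 1038])
move cm [ 8.31 25.55 -3.44]
```

Call:
carry_out([
  {"jaw": -1, "tx": 0.5, "ty": 2, "tz": -3.3, "wx": 0, "wy": 0, "wz": 0},
  {"jaw": -1, "tx": 1.3, "ty": 4, "tz": -3, "wx": 0, "wy": 0, "wz": 0},
  {"jaw": -1, "tx": 1.5, "ty": 4.5, "tz": 0, "wx": 0, "wy": 0, "wz": 0},
  {"jaw": -1, "tx": 1.5, "ty": 4.5, "tz": 0, "wx": 0, "wy": 0, "wz": 0},
  {"jaw": -1, "tx": 1.5, "ty": 4.5, "tz": 0, "wx": 0, "wy": 0, "wz": 0},
  {"jaw": -1, "tx": 1.2, "ty": 4, "tz": 0, "wx": 0, "wy": 0, "wz": 0},
  {"jaw": -1, "tx": 0.8, "ty": 2, "tz": 1, "wx": 0, "wy": 0, "wz": 0},
  {"jaw": -1, "tx": 0, "ty": 0, "tz": 2, "wx": 0, "wy": 0, "wz": 0},
  {"jaw": -1, "tx": 0, "ty": 0, "tz": 2, "wx": 0, "wy": 0, "wz": 0},
  {"jaw": -1, "tx": 0, "ty": 0, "tz": 0, "wx": 0, "wy": 0, "wz": 0},
  {"jaw": -0.4, "tx": 0, "ty": 0, "tz": 0, "wx": 0, "wy": 0, "wz": 0},
  {"jaw": -0.4, "tx": 0, "ty": 0, "tz": 0, "wx": 0, "wy": 0, "wz": 0},
  {"jaw": -0.3, "tx": 0, "ty": 0, "tz": 0, "wx": 0, "wy": 0, "wz": 0},
  {"jaw": -0.3, "tx": 0, "ty": 0, "tz": -2, "wx": 0, "wy": 0, "wz": 0},
  {"jaw": 0, "tx": 0, "ty": 0, "tz": -4, "wx": 0, "wy": 0, "wz": 0},
  {"jaw": 0, "tx": 0, "ty": 0, "tz": -4, "wx": 0, "wy": 0, "wz": 0},
  {"jaw": 0, "tx": 0, "ty": 0, "tz": 0, "wx": 0, "wy": 0, "wz": 0},
], force=25)

```text
clock: 12.42
tcp_pos: [0.4751, 0.26, 0.3968]
orientation: [0.003, 0.146, 0.989, 0.002]
wrist_force: [-0.5, 0.8, -0.8]
finger_gap: 0.0425
```

```bash
python3 - <<'E'
from h import *
st(); im,c=snap('wrist','w8')
for b in blobs(im,*G,40): print(b,onz(c,*b[0],.112))
E
```

```text
t 12.43 tcp [0.4751 0.26   0.3968] gp [0.4763 0.2605 0.2418] F [-0.5  0.8 -0.8] gap 0.0425
[[-0.957, 0.289, 0.007], [0.289, 0.957, 0.003], [-0.006, 0.005, -1.0]] [ 0.35  0.25 -0.06  1.25  0.    0.65]
(array([276.8, 202.1]), [265, 190, 24, 25, 457]) [0.4709836  0.25970598 0.112     ]
(array([286.5, 226.1]), [275, 215, 24, 23, 422]) [0.49414752 0.26148227 0.112     ]
(array([527.1, 289.4]), [522, 282, 11, 15, 93]) [0.61948878 0.45873862 0.112     ]
```

View pics/w8.png

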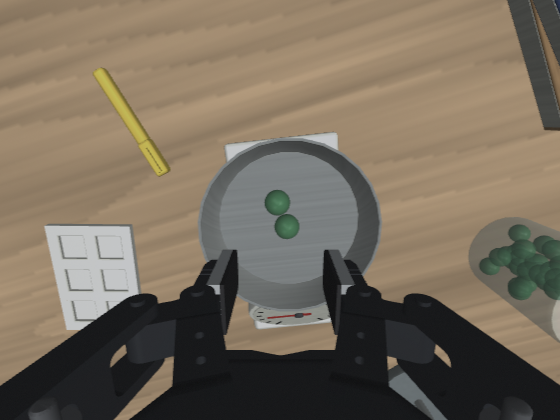

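Both strays are in the pan at (277,202) and (287,226). Next I'll look at the lid from above.

Call:
carry_out([
  {"jaw": 0, "tx": -1.2, "ty": -2.5, "tz": 0, "wx": 0, "wy": 0, "wz": 0},
  {"jaw": 0, "tx": -2.2, "ty": -4.7, "tz": 0, "wx": 0, "wy": 0, "wz": 0},
  {"jaw": 0, "tx": -2.2, "ty": -4.7, "tz": 0, "wx": 0, "wy": 0, "wz": 0},
  {"jaw": 0, "tx": -2.2, "ty": -4.7, "tz": 0, "wx": 0, "wy": 0, "wz": 0},
  {"jaw": 0, "tx": -2.2, "ty": -4.7, "tz": 0, "wx": 0, "wy": 0, "wz": 0},
  {"jaw": 0, "tx": -2.2, "ty": -4.7, "tz": 0, "wx": 0, "wy": 0, "wz": 0},
  {"jaw": 0, "tx": -2.2, "ty": -4.7, "tz": 0, "wx": 0, "wy": 0, "wz": 0},
  {"jaw": 0, "tx": -2.2, "ty": -4.7, "tz": 0, "wx": 0, "wy": 0, "wz": 0},
  {"jaw": 0, "tx": -2.2, "ty": -4.7, "tz": 0, "wx": 0, "wy": 0, "wz": 0},
  {"jaw": 0, "tx": -2.2, "ty": -4.7, "tz": 0, "wx": 0, "wy": 0, "wz": 0},
  {"jaw": 0, "tx": -1.2, "ty": -2.5, "tz": 0, "wx": 0, "wy": 0, "wz": 0},
  {"jaw": 0, "tx": 0, "ty": 0, "tz": 0, "wx": 0, "wy": 0, "wz": 0},
  {"jaw": 0, "tx": 0, "ty": 0, "tz": 0, "wx": 0, "wy": 0, "wz": 0},
], force=30)

```text
clock: 14.1
tcp_pos: [0.5498, -0.2566, 0.3916]
orientation: [-0.001, 0.146, 0.989, 0.001]
wrist_force: [-0.0, 0.0, -0.4]
finger_gap: 0.0429
```

```bash
python3 - <<'E'
from h import *
st(); im,c=snap('wrist','w9'); im2,c2=snap('top','t9')
import pickle; pickle.dump(c,open('w9.p','wb'))
E
```

```text
t 14.1 tcp [ 0.5498 -0.2566  0.3916] gp [ 0.5495 -0.2564  0.2366] F [-0.   0.  -0.4] gap 0.0429
[[-0.957, 0.289, -0.002], [0.289, 0.957, 0.002], [0.002, 0.001, -1.0]] [-0.57  0.38  0.11  1.3   0.   -0.28]
```

View pics/w9.png

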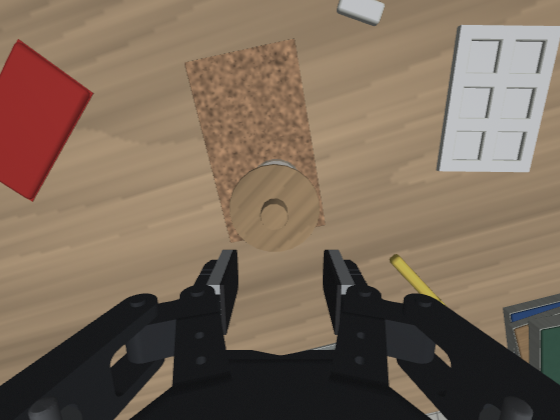

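View pics/t9.png

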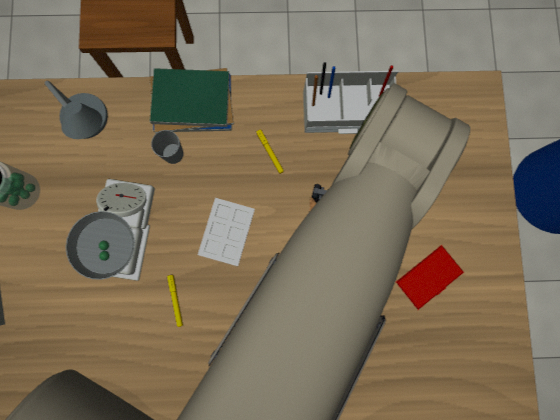

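```bash
python3 - <<'E'
from h import *
import pickle;c=pickle.load(open('w9.p','rb'))
D=onz(c,275.5,207.5,.115);print(D,np.linalg.norm(onz(c,275.5+45.5,207.5,.115)-D));print('knob',onz(c,274,212,.135))
# mat corners
for p in [(186,62),(295,39),(324,223),(230,243)]: print(onz(c,*p,.004))
to([.549,-.260,.125],.163)
E
```

```text
[ 0.54531378 -0.25896276  0.115     ] 0.0377863870838442
knob [ 0.54330637 -0.25928146  0.135     ]
[ 0.39274495 -0.31320846  0.004     ]
[ 0.40513887 -0.19614773  0.004     ]
[ 0.60949496 -0.21811118  0.004     ]
[ 0.60089852 -0.33674053  0.004     ]
move cm [-0.05 -0.43 10.44]
```

Call:
carry_out([
  {"jaw": 0, "tx": 0.2, "ty": -0.45, "tz": 3, "wx": 0, "wy": 0, "wz": 0},
  {"jaw": 0, "tx": 0, "ty": 0, "tz": 4, "wx": 0, "wy": 0, "wz": 0},
  {"jaw": 0, "tx": 0, "ty": 0, "tz": 2, "wx": 0, "wy": 0, "wz": 0},
  {"jaw": 0, "tx": 0, "ty": 0, "tz": 1, "wx": 0, "wy": 0, "wz": 0},
  {"jaw": 0, "tx": 0, "ty": 0, "tz": 0, "wx": 0, "wy": 0, "wz": 0},
  {"jaw": -1, "tx": 0, "ty": 0, "tz": 0, "wx": 0, "wy": 0, "wz": 0},
  {"jaw": -1, "tx": 0, "ty": 0, "tz": 0, "wx": 0, "wy": 0, "wz": 0},
  {"jaw": -1, "tx": 0, "ty": 0, "tz": 0, "wx": 0, "wy": 0, "wz": 0},
  {"jaw": -1, "tx": 0, "ty": 0, "tz": 0, "wx": 0, "wy": 0, "wz": 0},
], force=25)

```text
clock: 15.32
tcp_pos: [0.5474, -0.2611, 0.2941]
orientation: [0.001, 0.146, 0.989, -0.0]
wrist_force: [0.5, 1.8, 5.9]
finger_gap: 0.0208
```

```bash
python3 - <<'E'
from h import *
st(); im,c=snap('wrist','w10'); im2,c2=snap('scene','s10')
E
```

```text
t 15.32 tcp [ 0.5474 -0.2611  0.2941] gp [ 0.5478 -0.2612  0.1391] F [0.5 1.8 5.9] gap 0.0208
[[-0.957, 0.288, 0.002], [0.288, 0.957, -0.001], [-0.002, -0.0, -1.0]] [-0.58  0.42 -0.07  1.08  0.   -0.28]
```

View pics/w10.png

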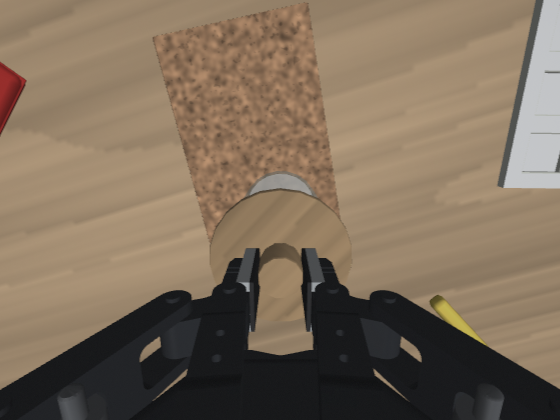

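View pics/s10.png

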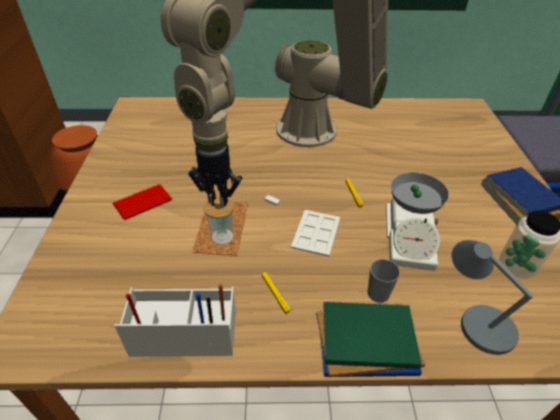

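The knob is gripped at (281,270). Lifting the lid and setting it on the free desk at about (0.55,-0.41).

Call:
carry_out([
  {"jaw": -1, "tx": 0, "ty": 0, "tz": -0.7, "wx": 0, "wy": 0, "wz": 0},
  {"jaw": -1, "tx": 0, "ty": 0, "tz": -1.5, "wx": 0, "wy": 0, "wz": 0},
  {"jaw": -1, "tx": 0, "ty": 0, "tz": -2, "wx": 0, "wy": 0, "wz": 0},
  {"jaw": -1, "tx": 0, "ty": 0, "tz": -2, "wx": 0, "wy": 0, "wz": 0},
  {"jaw": -1, "tx": -0.8, "ty": -2.4, "tz": 0, "wx": 0, "wy": 0, "wz": 0},
  {"jaw": -1, "tx": -1.3, "ty": -4.3, "tz": 0, "wx": 0, "wy": 0, "wz": 0},
  {"jaw": -1, "tx": -1.3, "ty": -4.3, "tz": 0, "wx": 0, "wy": 0, "wz": 0},
  {"jaw": -1, "tx": -0.9, "ty": -3.4, "tz": 0, "wx": 0, "wy": 0, "wz": 0},
  {"jaw": -1, "tx": 0, "ty": 0, "tz": 3, "wx": 0, "wy": 0, "wz": 0},
  {"jaw": -1, "tx": 0, "ty": 0, "tz": 4, "wx": 0, "wy": 0, "wz": 0},
  {"jaw": -1, "tx": 0, "ty": 0, "tz": 4, "wx": 0, "wy": 0, "wz": 0},
  {"jaw": -1, "tx": 0, "ty": 0, "tz": 2.5, "wx": 0, "wy": 0, "wz": 0},
  {"jaw": -1, "tx": 0, "ty": 0, "tz": 1, "wx": 0, "wy": 0, "wz": 0},
  {"jaw": -1, "tx": 0, "ty": 0, "tz": 0, "wx": 0, "wy": 0, "wz": 0},
], force=25)

```text
clock: 17.18
tcp_pos: [0.5462, -0.4118, 0.2089]
orientation: [-0.001, 0.146, 0.989, 0.0]
wrist_force: [0.1, 0.0, -0.7]
finger_gap: 0.0209
```

```bash
python3 - <<'E'
from h import *
st(); im,c=snap('wrist','w11'); im2,c2=snap('scene','s11')
import pickle; pickle.dump(c,open('w11.p','wb'))
E
```

```text
t 17.18 tcp [ 0.5462 -0.4118  0.2089] gp [ 0.5461 -0.4117  0.0539] F [ 0.1  0.  -0.7] gap 0.0209
[[-0.957, 0.289, -0.001], [0.289, 0.957, 0.001], [0.001, 0.001, -1.0]] [-0.76  0.63  0.06  1.   -0.   -0.47]
```

View pics/w11.png

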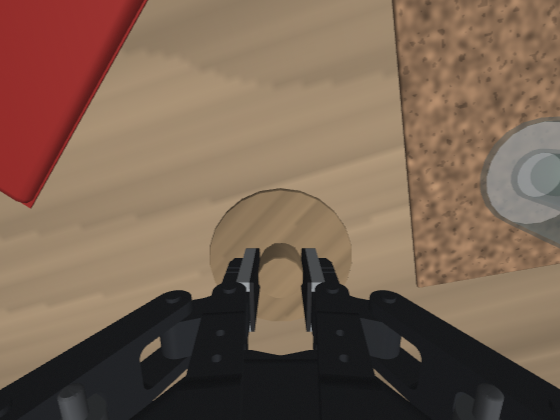

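View pics/s11.png

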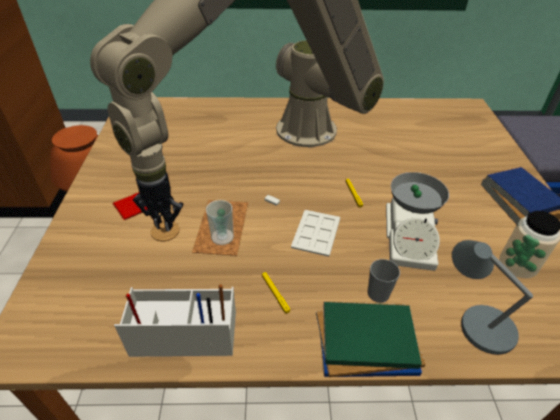

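Call:
carry_out([
  {"jaw": -1, "tx": 0, "ty": 0, "tz": 1, "wx": 0, "wy": 0, "wz": 0},
  {"jaw": -1, "tx": 0, "ty": 0, "tz": 0.6, "wx": 0, "wy": 0, "wz": 0},
  {"jaw": -1, "tx": 0, "ty": 0, "tz": 0.2, "wx": 0, "wy": 0, "wz": 0},
  {"jaw": -1, "tx": 0, "ty": 0, "tz": 0.2, "wx": 0, "wy": 0, "wz": 0},
  {"jaw": -1, "tx": 0, "ty": 0, "tz": 0, "wx": 0, "wy": 0, "wz": 0},
], force=25)

```text
clock: 17.9
tcp_pos: [0.5466, -0.4112, 0.1896]
orientation: [-0.0, 0.146, 0.989, 0.0]
wrist_force: [0.3, -0.4, -1.3]
finger_gap: 0.0207
```

```bash
python3 - <<'E'
from h import *
st(); im,c=snap('wrist','w12')
# disc circle: sample disc points
import pickle;c=pickle.load(open('w11.p','rb'))
for z in (.03,):
  L=onz(c,209.5,252,z);Rr=onz(c,351,252,z);Tp=onz(c,281,188,z);print(L,Rr,Tp,np.linalg.norm(L-Rr)); m,p=Rt(); ctr=(L+Rr)/2;print('ctr',ctr, 'via top',Tp+m[:,0]*-.038)
E
```

```text
t 17.9 tcp [ 0.5466 -0.4112  0.1896] gp [ 0.5466 -0.4111  0.0346] F [ 0.3 -0.4 -1.3] gap 0.0207
[[-0.957, 0.289, -0.0], [0.289, 0.957, 0.0], [0.0, 0.0, -1.0]] [-0.76  0.65  0.03  0.96  0.   -0.47]
[ 0.52998678 -0.44538093  0.03      ] [ 0.55142682 -0.37475548  0.03      ] [ 0.50829106 -0.39987472  0.03      ] 0.07380806079670206
ctr [ 0.5407068  -0.41006821  0.03      ] via top [ 0.54467395 -0.41084218  0.03000414]
```

Call:
carry_out([
  {"jaw": -1, "tx": 0, "ty": 0, "tz": 0.15, "wx": 0, "wy": 0, "wz": 0},
  {"jaw": -0.2, "tx": 0, "ty": 0, "tz": 0, "wx": 0, "wy": 0, "wz": 0},
  {"jaw": -0.2, "tx": 0, "ty": 0, "tz": 0, "wx": 0, "wy": 0, "wz": 0},
  {"jaw": 0, "tx": 0, "ty": 0, "tz": 0, "wx": 0, "wy": 0, "wz": 0},
  {"jaw": 0, "tx": 0, "ty": 0, "tz": -2, "wx": 0, "wy": 0, "wz": 0},
  {"jaw": 0, "tx": 0, "ty": 0, "tz": -4, "wx": 0, "wy": 0, "wz": 0},
  {"jaw": 0, "tx": 0, "ty": 0, "tz": -5, "wx": 0, "wy": 0, "wz": 0},
  {"jaw": 0, "tx": 0, "ty": 0, "tz": -5, "wx": 0, "wy": 0, "wz": 0},
  {"jaw": 1, "tx": 2, "ty": 0, "tz": -5, "wx": 0, "wy": 0, "wz": 0},
  {"jaw": 1, "tx": 4, "ty": 1, "tz": 0, "wx": 0, "wy": 0, "wz": 0},
  {"jaw": 1, "tx": 4, "ty": 2, "tz": 0, "wx": 0, "wy": 0, "wz": 0},
  {"jaw": 1, "tx": 2, "ty": 2, "tz": 0, "wx": 0, "wy": 0, "wz": 0},
  {"jaw": 1, "tx": 0, "ty": 0, "tz": 0, "wx": 0, "wy": 0, "wz": 0},
  {"jaw": 1, "tx": 0, "ty": 0, "tz": 0, "wx": 0, "wy": 0, "wz": 0},
], force=25)

```text
clock: 19.7
tcp_pos: [0.4465, -0.3292, 0.3984]
orientation: [0.001, 0.146, 0.989, -0.0]
wrist_force: [0.6, 0.3, -0.3]
finger_gap: 0.0851
```

```bash
python3 - <<'E'
from h import *
st(); im,c=snap('wrist','w13'); print(get_state()['joint_pos'])
E
```

```text
t 19.7 tcp [ 0.4465 -0.3292  0.3984] gp [ 0.4467 -0.3293  0.2434] F [ 0.6  0.3 -0.3] gap 0.0851
[[-0.957, 0.289, 0.001], [0.289, 0.957, -0.001], [-0.001, -0.001, -1.0]] [-0.78  0.27 -0.02  1.27 -0.   -0.49]
[-7.80123950e-01  2.75514936e-01 -2.12940954e-02  1.27301530e+00
 -9.89454542e-07 -4.87234303e-01]
```

View pics/w13.png

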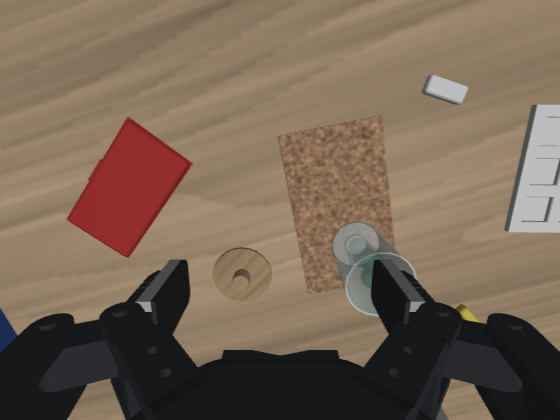

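The lid is on the desk at (242,272), and the tumbler stands on the mat with its foot at (356,245) and mouth at (380,284). Now pitching the tool up to near horizontal.

Call:
carry_out([
  {"jaw": 1, "tx": 0, "ty": 0, "tz": 0, "wx": 0, "wy": -10, "wz": 0},
  {"jaw": 1, "tx": 0, "ty": 0, "tz": 0, "wx": 0, "wy": -10, "wz": 0},
  {"jaw": 1, "tx": 0, "ty": 0, "tz": 0, "wx": 0, "wy": -10, "wz": 0},
  {"jaw": 1, "tx": 0, "ty": 0, "tz": 0, "wx": 0, "wy": -10, "wz": 0},
  {"jaw": 1, "tx": 0, "ty": 0, "tz": 0, "wx": 0, "wy": -10, "wz": 0},
  {"jaw": 1, "tx": 0, "ty": 0, "tz": 0, "wx": 0, "wy": -10, "wz": 0},
  {"jaw": 1, "tx": 0, "ty": 0, "tz": 0, "wx": 0, "wy": -10, "wz": 0},
  {"jaw": 1, "tx": 0, "ty": 0, "tz": 0, "wx": 0, "wy": -5, "wz": 0},
  {"jaw": 1, "tx": 0, "ty": 0, "tz": 0, "wx": 0, "wy": 0, "wz": 0},
  {"jaw": 1, "tx": 0, "ty": 0, "tz": 0, "wx": 0, "wy": 0, "wz": 0},
])

```text
clock: 21.0
tcp_pos: [0.4471, -0.3301, 0.3975]
orientation: [0.591, 0.118, 0.793, -0.087]
wrist_force: [0.2, 0.0, 0.1]
finger_gap: 0.0853
```

```bash
python3 - <<'E'
from h import *
import numpy as np
st(); s=get_state(); print(np.round(s['joint_pos'],4))
# FK fit from tool-down samples
S=[(.313,.046,.5748,.404),(.29,-.22,.5379,.3145),(.42,-.39,.5397,.1836),(.34,-.2,.5602,.2901),(.25,-.06,.5417,.3968),(.38,.11,.6067,.3916),(.63,.06,.684,.2089),(.21,-.41,.4813,.2824),(.2755,-.0213,.5547,.3984)]
A=[];b=[]
for q2,q3,r,z in S:
    e=q3-q2
    A+= [[1,0,np.sin(q2),np.cos(e),-np.sin(e)],[0,1,np.cos(q2),np.sin(e),np.cos(e)]]; b+=[r,z]
x,res,rk,sv=np.linalg.lstsq(np.array(A),np.array(b),rcond=None);print('r0,z0-d,L1,L2c,L2s',x,'rms',np.sqrt(np.mean((np.array(A)@x-b)**2)))
im,c=snap('wrist','w14');im,c=snap('scene','s14')
E
```

```text
t 21.0 tcp [ 0.4471 -0.3301  0.3975] gp [ 0.5892 -0.3732  0.3532] F [0.2 0.  0.1] gap 0.0853
[[-0.274, 0.29, 0.917], [0.084, 0.957, -0.278], [-0.958, 0.001, -0.286]] [-0.91 -0.02 -0.86 -0.49  0.59 -0.2 ]
[-0.9096 -0.018  -0.8632 -0.4947  0.5862 -0.1986]
r0,z0-d,L1,L2c,L2s [ 0.0104644  -0.03134581  0.51469664  0.40587083  0.05517237] rms 0.0013452196226178368
```

View pics/w14.png

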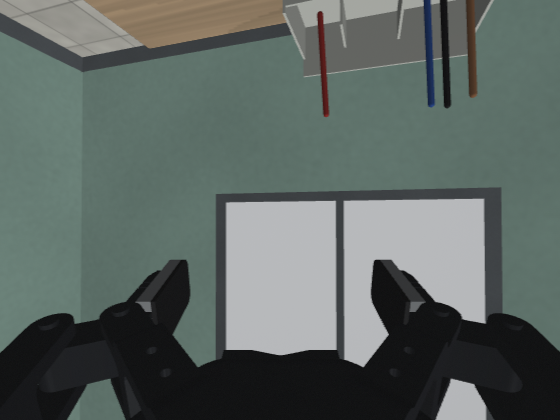

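View pics/s14.png

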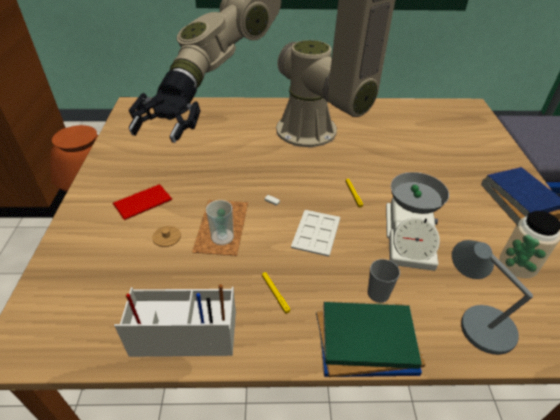

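Horizontal and radial would bring the wrist too close to the base. I'll check a sideways approach (heading -y, mouth ending over the pan) with a small kinematic model fitted from the readings.

```bash
cat > ik.py <<'E'
import numpy as np
from scipy.optimize import least_squares
from scipy.spatial.transform import Rotation as R
r0,z0,L1,a,b,d=.0105,-.0313+.254,.5147,.4059,.0552,.254
lo=np.array([-2.76,-.86,-1.03,-2.2,-1.47,-3.14]);hi=np.array([2.76,1.69,1.26,2.34,1.5,3.14])
def fk(q):
    q1,q2,q3,q4,q5,q6=q;e=q3-q2;r=r0+L1*np.sin(q2)+a*np.cos(e)-b*np.sin(e);z=z0+L1*np.cos(q2)+a*np.sin(e)+b*np.cos(e)
    ph=q2-q3+q4
    # frame at J5=0,J6=0: z=u, y0=?; tool down: x az = q1-q6+180
    rad=np.array([np.cos(q1),np.sin(q1),0]);t=np.array([-np.sin(q1),np.cos(q1),0]);up=np.array([0,0,1.])
    u=np.cos(ph)*rad-np.sin(ph)*up; n=-np.sin(ph)*rad-np.cos(ph)*up  # n = x-axis (down pose -> -rad)
    B=np.stack([n,np.cross(u,n),u],1)
    ax=n*1.0
    # rotate about n so that u -> +t for q5>0
    s=1 if np.dot(np.cross(n,u),t)>0 else -1
    M=R.from_rotvec(s*q5*ax).as_matrix()@B@R.from_euler('z',q6).as_matrix()
    return rad*r+up*z+M[:,2]*d,M
def ik(p,M,q0):
    f=lambda q:np.r_[(fk(q)[0]-p)*5,(fk(q)[1]-M).ravel()]
    s=least_squares(f,np.clip(q0,lo+.01,hi-.01),bounds=(lo,hi));return s.x,np.linalg.norm(fk(s.x)[0]-p),np.abs(fk(s.x)[1]-M).max()
def pose(tm,p,tilt,off=.152,hd=-90):
    # tumbler mid tm, tool pitch p(deg) below horiz when upright, tilt deg; heading hd
    h=np.array([np.cos(np.radians(hd)),np.sin(np.radians(hd)),0]);up=np.array([0,0,1.]);y=-np.cross(up,h)*-1
    y=np.cross(h,up)*1.0   # candidates
    if hd==-90: y=np.array([-1.,0,0])
    th=np.radians(p+tilt); z=np.cos(th)*h-np.sin(th)*up; x=np.cross(y,z)
    M=np.stack([x,y,z],1); return np.array(tm)-z*off,M
E
python3 - <<'E'
from ik import *
from h import Rt,get_state
m,p=Rt();P,M=fk(np.array(get_state()['joint_pos']));print(P-p,np.abs(M-m).max())
print(fk([1.138,.313,.046,1.304,0,1.431])[0],fk([1.138,.313,.046,1.304,0,1.431])[1].round(2).tolist())
q=np.array([.2,.3,0,1.5,-1,-1.3])
for tm,tilt in [((.546,-.161,.2),0),((.546,-.161,.065),0),((.546,-.261,.065),0),((.546,-.261,.25),0),((.546,-.2,.25),50),((.5,.1,.25),50),((.496,.34,.23),60),((.496,.335,.19),70),((.496,.335,.19),90),((.496,.335,.19),95)]:
    P,M=pose(tm,18,tilt);q,e1,e2=ik(P,M,q);print(tm,tilt,q.round(2),round(e1,4),round(e2,3),P.round(3))
E
```

```text
[-2.26343069e-02  1.34235159e-02 -1.15390359e-05] 2.220446049250313e-16
[0.24116686 0.52199505 0.40454471] [[-0.96, 0.29, -0.0], [0.29, 0.96, -0.0], [0.0, -0.0, -1.0]]
(0.546, -0.161, 0.2) 0 [ 0.39  0.65 -0.34  1.45 -1.07 -0.64] 0.0 0.0 [ 0.546 -0.016  0.247]
(0.546, -0.161, 0.065) 0 [ 0.39  0.87 -0.36  1.2  -1.07 -0.64] 0.0 0.0 [ 0.546 -0.016  0.112]
(0.546, -0.261, 0.065) 0 [ 0.23  0.84 -0.45  0.88 -1.19 -0.93] 0.0 0.0 [ 0.546 -0.116  0.112]
(0.546, -0.261, 0.25) 0 [ 0.23  0.53 -0.39  1.25 -1.19 -0.93] 0.0 0.0 [ 0.546 -0.116  0.297]
(0.546, -0.2, 0.25) 50 [-0.09  0.27 -0.09  1.17 -0.38 -1.67] 0.0 0.0 [ 0.546 -0.143  0.391]
(0.5, 0.1, 0.25) 50 [ 0.47  0.29 -0.06  1.4  -0.34 -1.07] 0.0 0.0 [0.5   0.157 0.391]
(0.496, 0.34, 0.23) 60 [ 0.71  0.48  0.21  1.44 -0.16 -0.85] 0.0 0.0 [0.496 0.372 0.379]
(0.496, 0.335, 0.19) 70 [ 0.61  0.4   0.01  1.21 -0.03 -0.96] 0.0 0.0 [0.496 0.34  0.342]
(0.496, 0.335, 0.19) 90 [ 0.4   0.28 -0.2   0.96  0.29 -1.15] 0.0 0.0 [0.496 0.288 0.335]
(0.496, 0.335, 0.19) 95 [ 0.34  0.27 -0.25  0.91  0.38 -1.2 ] 0.0 0.0 [0.496 0.276 0.33 ]
```

```bash
python3 - <<'E'
from h import *
from ik import pose
m,p=Rt();P,M=pose((.546,-.161,.2),18,0)
rv=np.degrees(R.from_matrix(m.T@M).as_rotvec());print('rotvec deg',rv,np.linalg.norm(rv)); print(P, 'tool-frame shift after rot cm',100*M.T@(P-p))
c=eyes.calibration('top')
im=eyes.read_camera('top');cv2.imwrite('pics/t15.png',im[150:320,270:470]); cv2.imwrite('pics/zt15.png',cv2.resize(im[185:295,290:390],None,fx=5,fy=5,interpolation=2))
E
```

```text
rotvec deg [  -1.67489065   92.28304816 -130.24559982] 159.6335882898351
[ 0.546      -0.01643941  0.24697058] tool-frame shift after rot cm [-24.08468908  -9.88575533 -25.1496046 ]
```

View pics/zt15.png

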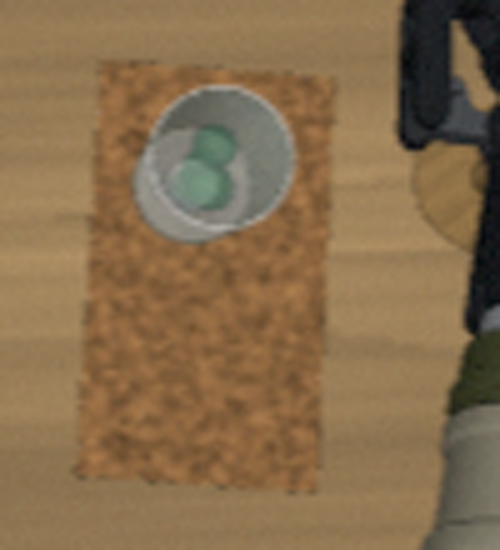

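Call:
carry_out([
  {"jaw": 1, "tx": 0, "ty": 0, "tz": 0, "wx": 0, "wy": 10.5, "wz": 0},
  {"jaw": 1, "tx": 0, "ty": 0, "tz": 0, "wx": 0, "wy": 10.5, "wz": 0},
  {"jaw": 1, "tx": 0, "ty": 0, "tz": 0, "wx": 0, "wy": 10.5, "wz": 0},
  {"jaw": 1, "tx": 0, "ty": 0, "tz": 0, "wx": 0, "wy": 10.5, "wz": 0},
  {"jaw": 1, "tx": 0, "ty": 0, "tz": 0, "wx": 0, "wy": 10.5, "wz": 0},
  {"jaw": 1, "tx": 0, "ty": 0, "tz": 0, "wx": 0, "wy": 10.5, "wz": 0},
  {"jaw": 1, "tx": 0, "ty": 0, "tz": 0, "wx": 0, "wy": 10.4, "wz": 0},
  {"jaw": 1, "tx": 0, "ty": 0, "tz": 0, "wx": 0, "wy": 0, "wz": -10.6},
  {"jaw": 1, "tx": 0, "ty": 0, "tz": 0, "wx": 0, "wy": 0, "wz": -10.6},
  {"jaw": 1, "tx": 0, "ty": 0, "tz": 0, "wx": 0, "wy": 0, "wz": -10.6},
  {"jaw": 1, "tx": 0, "ty": 0, "tz": 0, "wx": 0, "wy": 0, "wz": -10.6},
  {"jaw": 1, "tx": 0, "ty": 0, "tz": 0, "wx": 0, "wy": 0, "wz": -10.6},
  {"jaw": 1, "tx": 0, "ty": 0, "tz": 0, "wx": 0, "wy": 0, "wz": -10.6},
  {"jaw": 1, "tx": 0, "ty": 0, "tz": 0, "wx": 0, "wy": 0, "wz": -10.6},
  {"jaw": 1, "tx": 0, "ty": 0, "tz": 0, "wx": 0, "wy": 0, "wz": -10.6},
  {"jaw": 1, "tx": 0, "ty": 0, "tz": 0, "wx": 0, "wy": 0, "wz": -10.6},
  {"jaw": 1, "tx": 0, "ty": 0, "tz": 0, "wx": 0, "wy": 0, "wz": -10.6},
  {"jaw": 1, "tx": 0, "ty": 0, "tz": 0, "wx": 0, "wy": 0, "wz": -0.8},
  {"jaw": 1, "tx": 0, "ty": 0, "tz": 0, "wx": 0, "wy": 0, "wz": 0},
])

```text
clock: 23.52
tcp_pos: [0.4483, -0.3313, 0.3969]
orientation: [0.016, -0.704, 0.709, -0.03]
wrist_force: [-0.9, -0.3, -1.0]
finger_gap: 0.0856
```

```bash
python3 - <<'E'
from h import *
st(); c=eyes.calibration('top')
print('mouth',onz(c,290+221.5/5,185+157/5,.109),'foot',onz(c,290+201/5,185+175/5,.004))
T=np.array([.546,-.261,.065])
m,p=Rt();from ik import pose
P,M=pose(T+[0,.11,.135],18,0);print('shift in present frame',100*m.T@(P-p),np.degrees(R.from_matrix(m.T@M).as_rotvec()))
E
```

```text
t 23.52 tcp [ 0.4483 -0.3313  0.3969] gp [ 0.4583 -0.3342  0.2423] F [-0.9 -0.3 -1. ] gap 0.0856
[[-0.007, -0.998, 0.065], [-1.0, 0.006, -0.019], [0.019, -0.065, -0.998]] [-0.79  0.25 -0.06  1.2   0.03 -2.35]
mouth [ 0.54726696 -0.26336995  0.109     ] foot [ 0.55234241 -0.26889454  0.004     ]
shift in present frame [-32.83001444  -8.57576031  14.96696043] [-2.97478921 70.87984675 -2.67407127]
```

Call:
carry_out([
  {"jaw": 1, "tx": -3, "ty": -0.8, "tz": 0, "wx": 0, "wy": 0, "wz": 0},
  {"jaw": 1, "tx": -5, "ty": -1.3, "tz": 0, "wx": 0, "wy": 0, "wz": 0},
  {"jaw": 1, "tx": -5, "ty": -1.3, "tz": 0, "wx": 0, "wy": 0, "wz": 0},
  {"jaw": 1, "tx": -5, "ty": -1.3, "tz": 0, "wx": 0, "wy": 0, "wz": 0},
  {"jaw": 1, "tx": -5, "ty": -1.3, "tz": 3, "wx": 0, "wy": 0, "wz": 0},
  {"jaw": 1, "tx": -5, "ty": -1.3, "tz": 4, "wx": 0, "wy": 0, "wz": 0},
  {"jaw": 1, "tx": -4.8, "ty": -1.3, "tz": 4, "wx": 0, "wy": 0, "wz": 0},
  {"jaw": 1, "tx": 0, "ty": 0, "tz": 4, "wx": 0, "wy": 0, "wz": 0},
  {"jaw": 1, "tx": 0, "ty": 0, "tz": 0, "wx": -0.4, "wy": 10.1, "wz": -0.4},
  {"jaw": 1, "tx": 0, "ty": 0, "tz": 0, "wx": -0.4, "wy": 10.1, "wz": -0.4},
  {"jaw": 1, "tx": 0, "ty": 0, "tz": 0, "wx": -0.4, "wy": 10.1, "wz": -0.4},
  {"jaw": 1, "tx": 0, "ty": 0, "tz": 0, "wx": -0.4, "wy": 10.1, "wz": -0.4},
  {"jaw": 1, "tx": 0, "ty": 0, "tz": 0, "wx": -0.4, "wy": 10.1, "wz": -0.4},
  {"jaw": 1, "tx": 0, "ty": 0, "tz": 0, "wx": -0.5, "wy": 10.1, "wz": -0.4},
  {"jaw": 1, "tx": 0, "ty": 0, "tz": 0, "wx": -0.5, "wy": 10.1, "wz": -0.3},
  {"jaw": 1, "tx": 0, "ty": 0, "tz": 0, "wx": 0, "wy": 0, "wz": 0},
  {"jaw": 1, "tx": 0, "ty": 0, "tz": 0, "wx": 0, "wy": 0, "wz": 0},
  {"jaw": 1, "tx": 0, "ty": 0, "tz": 0, "wx": 0, "wy": 0, "wz": 0},
])

```text
clock: 25.78
tcp_pos: [0.5444, -0.0098, 0.2496]
orientation: [-0.413, -0.573, 0.573, -0.415]
wrist_force: [0.0, -0.3, 0.1]
finger_gap: 0.0855
```

```bash
python3 - <<'E'
from h import *
st(); im,c=snap('wrist','w16'); snap('scene','s16')
from ik import pose
m,p=Rt();P,M=pose((.546,-.261,.065),18,0);print(100*m.T@(P-p),np.degrees(R.from_matrix(m.T@M).as_rotvec()))
import pickle; pickle.dump(c,open('w16.p','wb'))
E
```

```text
t 25.77 tcp [ 0.5444 -0.0098  0.2496] gp [ 0.5448 -0.157   0.2009] F [ 0.  -0.3  0.1] gap 0.0855
[[-0.002, -1.0, 0.002], [-0.314, -0.002, -0.95], [0.95, -0.003, -0.314]] [ 0.06  0.5  -0.31  0.92 -1.25 -1.4 ]
[-9.7344633  -0.11482654 14.43350596] [-0.13660614  0.24359604 -0.1133443 ]
```

View pics/w16.png

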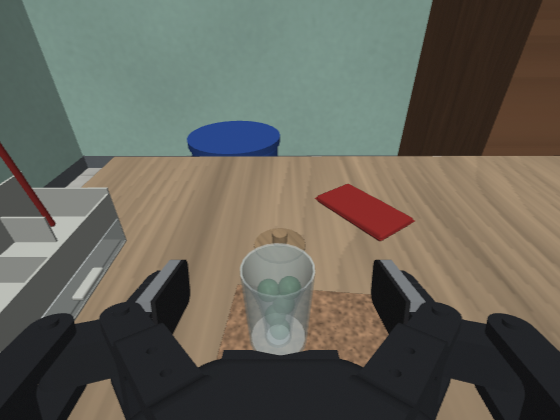

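View pics/s16.png

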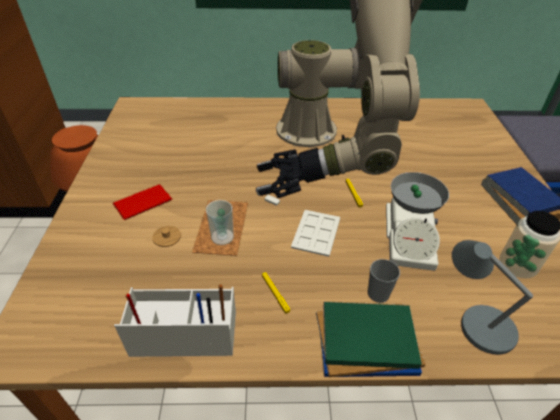

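The wrist view shows the tumbler squarely ahead, with its mouth at (278,271) and foot at (278,335). Fixing its position from these.

```bash
python3 - <<'E'
from h import *
import pickle; c=pickle.load(open('w16.p','rb'))
print('mouth',onz(c,277.7,270,.109),'foot',onz(c,278,335,.004))
from ik import pose
for T in [(.5475,-.262,.065)]:
  m,p=Rt();P,M=pose(T,18,0);print(100*m.T@(P-p)); P2,_=pose((T[0],T[1]+.1,T[2]),18,0);print(100*m.T@(P2-p),100*m.T@(P-P2))
E
```

```text
mouth [ 0.54623391 -0.25618753  0.109     ] foot [ 0.54664893 -0.26209477  0.004     ]
[-9.70345335 -0.26466076 14.52883743]
[-12.83404623  -0.2811673    5.03151593] [3.13059288 0.01650654 9.4973215 ]
```

Call:
carry_out([
  {"jaw": 1, "tx": -2, "ty": -0.25, "tz": 1, "wx": 0, "wy": 0, "wz": 0},
  {"jaw": 1, "tx": -3.5, "ty": 0, "tz": 1.5, "wx": 0, "wy": 0, "wz": 0},
  {"jaw": 1, "tx": -3.5, "ty": 0, "tz": 1.5, "wx": 0, "wy": 0, "wz": 0},
  {"jaw": 1, "tx": -2.5, "ty": 0, "tz": 1, "wx": 0, "wy": 0, "wz": 0},
  {"jaw": 1, "tx": -1.2, "ty": 0, "tz": 0, "wx": 0, "wy": 0, "wz": 0},
  {"jaw": 1, "tx": 0, "ty": 0, "tz": 0, "wx": 0, "wy": 0, "wz": 0},
  {"jaw": 1, "tx": 0, "ty": 0, "tz": 0, "wx": 0, "wy": 0, "wz": 0},
], force=40)

```text
clock: 26.75
tcp_pos: [0.5476, -0.0173, 0.1138]
orientation: [0.413, 0.573, -0.572, 0.416]
wrist_force: [-0.1, -1.0, 0.9]
finger_gap: 0.0854
```

```bash
python3 - <<'E'
from h import *
st(); im,c=snap('wrist','w17'); snap('scene','s17')
from ik import pose
m,p=Rt();P,M=pose((.547,-.261,.065),18,0);print(100*m.T@(P-p),np.degrees(R.from_matrix(m.T@M).as_rotvec()))
import pickle; pickle.dump(c,open('w17.p','wb'))
E
```

```text
t 26.75 tcp [ 0.5476 -0.0173  0.1138] gp [ 0.5481 -0.1645  0.0654] F [-0.1 -1.   0.9] gap 0.0854
[[-0.002, -1.0, 0.003], [-0.312, -0.003, -0.95], [0.95, -0.003, -0.312]] [ 0.04  0.69 -0.4   0.59 -1.25 -1.44]
[2.91585353 0.07934151 9.47430522] [-0.188174    0.17909425 -0.11710893]
```

View pics/w17.png

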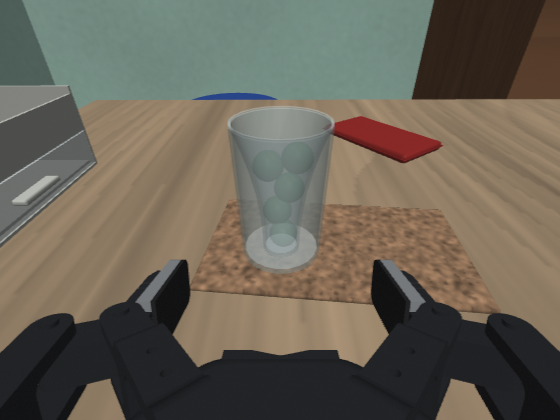

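View pics/s17.png

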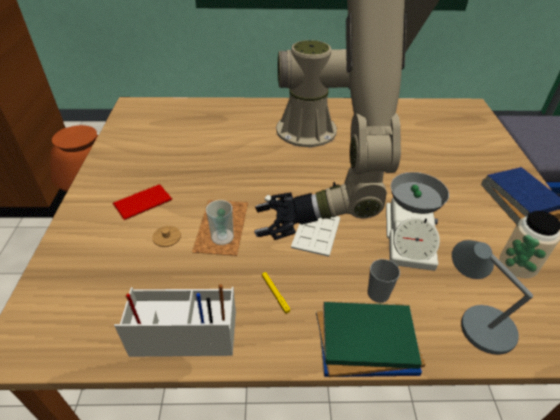

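Call:
carry_out([
  {"jaw": 1, "tx": 0.5, "ty": 0.05, "tz": 1.5, "wx": 0, "wy": 0, "wz": 0},
  {"jaw": 1, "tx": 0.9, "ty": 0, "tz": 3, "wx": 0, "wy": 0, "wz": 0},
  {"jaw": 1, "tx": 0.9, "ty": 0, "tz": 3, "wx": 0, "wy": 0, "wz": 0},
  {"jaw": 1, "tx": 0.6, "ty": 0, "tz": 2, "wx": 0, "wy": 0, "wz": 0},
  {"jaw": 1, "tx": 0, "ty": 0, "tz": 0, "wx": 0, "wy": 0, "wz": 0},
  {"jaw": 1, "tx": 0, "ty": 0, "tz": 0, "wx": 0, "wy": 0, "wz": 0},
], force=40)

```text
clock: 27.6
tcp_pos: [0.5467, -0.1165, 0.111]
orientation: [0.414, 0.573, -0.572, 0.415]
wrist_force: [0.3, 1.0, -0.3]
finger_gap: 0.085
```

```bash
python3 - <<'E'
from h import *
st(); im,c=snap('wrist','w18')
from ik import pose
m,p=Rt();P,M=pose((.547,-.261,.065),18,0);print(100*m.T@(P-p))
E
```

```text
t 27.6 tcp [ 0.5467 -0.1165  0.111 ] gp [ 0.5471 -0.2638  0.0626] F [ 0.3  1.  -0.3] gap 0.085
[[-0.0, -1.0, 0.002], [-0.312, -0.002, -0.95], [0.95, -0.001, -0.312]] [-0.14  0.63 -0.63 -0.09 -1.22 -2.  ]
[ 0.10280013 -0.00654004 -0.01208765]
```

View pics/w18.png

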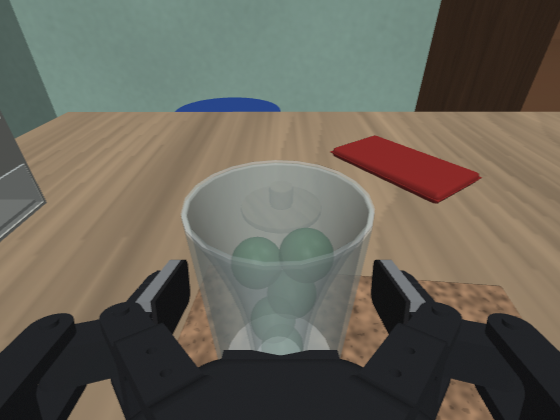

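The tumbler is between the pads, centred at column 278. Closing on it.

Call:
carry_out([
  {"jaw": 0.4, "tx": 0, "ty": 0, "tz": 0, "wx": 0, "wy": 0, "wz": 0},
  {"jaw": 0.2, "tx": 0, "ty": 0, "tz": 0, "wx": 0, "wy": 0, "wz": 0},
  {"jaw": 0, "tx": 0, "ty": 0, "tz": 0, "wx": 0, "wy": 0, "wz": 0},
  {"jaw": -0.2, "tx": 0, "ty": 0, "tz": 0, "wx": 0, "wy": 0, "wz": 0},
  {"jaw": -0.5, "tx": 0, "ty": 0, "tz": 0, "wx": 0, "wy": 0, "wz": 0},
  {"jaw": -0.5, "tx": 0, "ty": 0, "tz": 0, "wx": 0, "wy": 0, "wz": 0},
], force=40)

```text
clock: 28.4
tcp_pos: [0.5472, -0.1167, 0.111]
orientation: [0.414, 0.573, -0.572, 0.416]
wrist_force: [2.3, 2.7, 4.4]
finger_gap: 0.0649
```

Call:
carry_out([
  {"jaw": -0.5, "tx": 0.5, "ty": 0, "tz": -0.15, "wx": 0, "wy": 0, "wz": 0},
  {"jaw": -0.5, "tx": 0.95, "ty": 0, "tz": -0.3, "wx": 0, "wy": 0, "wz": 0},
  {"jaw": -0.5, "tx": 0.95, "ty": 0, "tz": -0.3, "wx": 0, "wy": 0, "wz": 0},
  {"jaw": -0.5, "tx": 0, "ty": 0, "tz": 0, "wx": 0, "wy": 0, "wz": 0},
  {"jaw": -0.5, "tx": 0, "ty": 0, "tz": 0, "wx": 0, "wy": 0, "wz": 0},
], force=40)

```text
clock: 29.02
tcp_pos: [0.5465, -0.1172, 0.1358]
orientation: [0.414, 0.573, -0.572, 0.415]
wrist_force: [0.1, -0.1, -1.6]
finger_gap: 0.0647
```

```bash
python3 - <<'E'
from h import *
st(); im,c=snap('wrist','w19'); snap('scene','s19')
E
```

```text
t 29.02 tcp [ 0.5465 -0.1172  0.1358] gp [ 0.5469 -0.2644  0.0874] F [ 0.1 -0.1 -1.6] gap 0.0647
[[-0.0, -1.0, 0.002], [-0.312, -0.002, -0.95], [0.95, -0.001, -0.312]] [-0.14  0.58 -0.62 -0.04 -1.22 -2.  ]
```

View pics/w19.png

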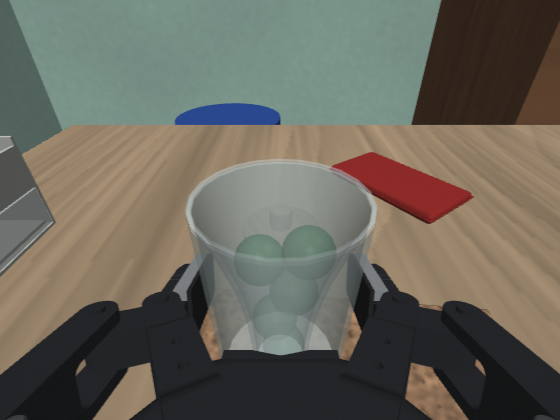

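View pics/s19.png

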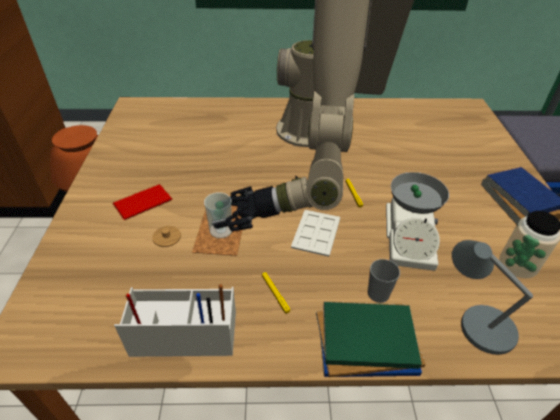

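The tumbler is lifted squarely with all five marbles in it. Raising it and pre-tilting to about 50°, which is below the release angle.

Call:
carry_out([
  {"jaw": -0.5, "tx": 2, "ty": 0, "tz": -0.65, "wx": 0, "wy": 0, "wz": 0},
  {"jaw": -0.5, "tx": 3.5, "ty": 0, "tz": -1.15, "wx": 0, "wy": 0, "wz": 0},
  {"jaw": -0.5, "tx": 4, "ty": 0, "tz": -1.3, "wx": 0, "wy": 0, "wz": 0},
  {"jaw": -0.5, "tx": 4, "ty": 0, "tz": -1.3, "wx": 0, "wy": 0, "wz": 0},
  {"jaw": -0.5, "tx": 3.5, "ty": 0, "tz": -1.15, "wx": 0, "wy": 0, "wz": 0},
  {"jaw": -0.5, "tx": 2, "ty": 0, "tz": -0.65, "wx": 0, "wy": 0, "wz": 0},
  {"jaw": -0.5, "tx": 0, "ty": 0, "tz": 0, "wx": 0, "wy": -3, "wz": 0},
  {"jaw": -0.5, "tx": 0, "ty": 0, "tz": 0, "wx": 0, "wy": -5, "wz": 0},
  {"jaw": -0.5, "tx": 0, "ty": 0, "tz": 0, "wx": 0, "wy": -6, "wz": 0},
  {"jaw": -0.5, "tx": 0, "ty": 0, "tz": 0, "wx": 0, "wy": -6, "wz": 0},
  {"jaw": -0.5, "tx": 0, "ty": 0, "tz": 0, "wx": 0, "wy": -6, "wz": 0},
  {"jaw": -0.5, "tx": 0, "ty": 0, "tz": 0, "wx": 0, "wy": -6, "wz": 0},
  {"jaw": -0.5, "tx": 0, "ty": 0, "tz": 0, "wx": 0, "wy": -6, "wz": 0},
  {"jaw": -0.5, "tx": 0, "ty": 0, "tz": 0, "wx": 0, "wy": -6, "wz": 0},
  {"jaw": -0.5, "tx": 0, "ty": 0, "tz": 0, "wx": 0, "wy": -3, "wz": 0},
  {"jaw": -0.5, "tx": 0, "ty": 0, "tz": 0, "wx": 0, "wy": -2, "wz": 0},
  {"jaw": -0.5, "tx": 0, "ty": 0, "tz": 0, "wx": 0, "wy": 0, "wz": 0},
  {"jaw": -0.5, "tx": 0, "ty": 0, "tz": 0, "wx": 0, "wy": 0, "wz": 0},
], force=40)

```text
clock: 31.38
tcp_pos: [0.5464, -0.1175, 0.3353]
orientation: [0.14, 0.694, -0.692, 0.14]
wrist_force: [-0.3, -0.6, -2.3]
finger_gap: 0.065
```

```bash
cat >> h.py <<'E'
M0=np.array([[-0.0,-1,.002],[-.312,-.002,-.95],[.95,-.001,-.312]])
A0=M0.T@[0,0,1.]; C0=np.array([-.0068,0,.154])
def tum():
    m,p=Rt(); a=m@A0/np.linalg.norm(A0); mid=p+m@C0
    print('tilt',round(np.degrees(np.arccos(a[2])),2),'mid',mid.round(4),'axis',a.round(3),'mouth',(mid+a*.0525).round(4)); return mid,a
E
python3 - <<'E'
from h import *
st(); tum(); im,c=snap('wrist','w20'); snap('scene','s20')
m,p=Rt(); mid,a=tum(); print(100*m.T@(np.array([.496,.336,.23])-mid))
E
```

```text
t 31.38 tcp [ 0.5464 -0.1175  0.3353] gp [ 0.5466 -0.1777  0.1925] F [-0.3 -0.6 -2.3] gap 0.065
[[0.002, -1.0, 0.001], [-0.921, -0.002, -0.388], [0.388, -0.0, -0.921]] [-0.27  0.27 -0.21  0.98 -0.38 -1.87]
tilt 48.96 mid [ 0.5466 -0.171   0.1907] axis [ 0.003 -0.754  0.657] mouth [ 0.5467 -0.2106  0.2252]
tilt 48.98 mid [ 0.5466 -0.1708  0.1908] axis [ 0.003 -0.754  0.656] mouth [ 0.5467 -0.2104  0.2253]
[-45.19951049   4.92783219 -23.29208983]
```

View pics/w20.png

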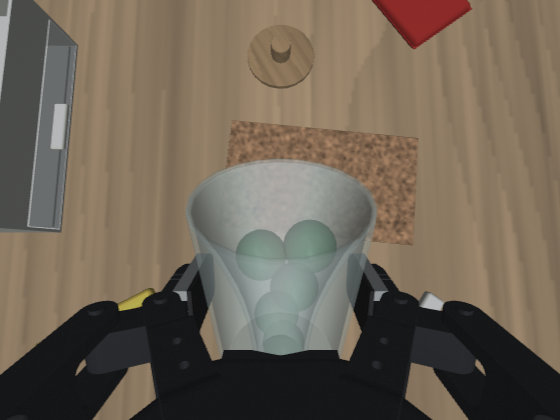

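View pics/s20.png

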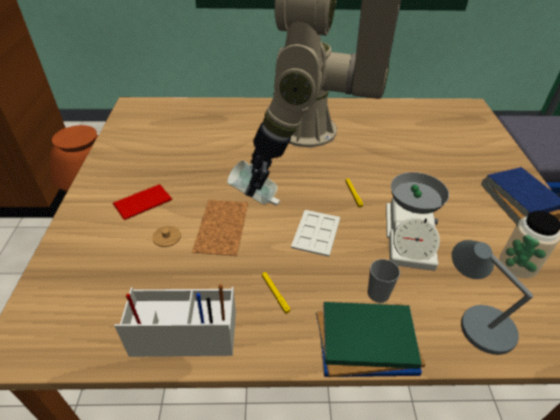

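No slip, marbles still inside, foot and mouth as before. Transporting to beside the pan.

Call:
carry_out([
  {"jaw": -0.5, "tx": -0.7, "ty": 0.1, "tz": -0.4, "wx": 0, "wy": 0, "wz": 0},
  {"jaw": -0.5, "tx": -1.4, "ty": 0.15, "tz": -0.7, "wx": 0, "wy": 0, "wz": 0},
  {"jaw": -0.5, "tx": -2.2, "ty": 0.25, "tz": -1.1, "wx": 0, "wy": 0, "wz": 0},
  {"jaw": -0.5, "tx": -3, "ty": 0.3, "tz": -1.6, "wx": 0, "wy": 0, "wz": 0},
  {"jaw": -0.5, "tx": -3.5, "ty": 0.4, "tz": -1.8, "wx": 0, "wy": 0, "wz": 0},
  {"jaw": -0.5, "tx": -3.8, "ty": 0.4, "tz": -2, "wx": 0, "wy": 0, "wz": 0},
  {"jaw": -0.5, "tx": -3.8, "ty": 0.4, "tz": -2, "wx": 0, "wy": 0, "wz": 0},
  {"jaw": -0.5, "tx": -3.8, "ty": 0.4, "tz": -2, "wx": 0, "wy": 0, "wz": 0},
  {"jaw": -0.5, "tx": -3.8, "ty": 0.4, "tz": -2, "wx": 0, "wy": 0, "wz": 0},
  {"jaw": -0.5, "tx": -3.8, "ty": 0.4, "tz": -2, "wx": 0, "wy": 0, "wz": 0},
  {"jaw": -0.5, "tx": -3.8, "ty": 0.4, "tz": -2, "wx": 0, "wy": 0, "wz": 0},
  {"jaw": -0.5, "tx": -3.5, "ty": 0.4, "tz": -1.8, "wx": 0, "wy": 0, "wz": 0},
  {"jaw": -0.5, "tx": -3, "ty": 0.35, "tz": -1.5, "wx": 0, "wy": 0, "wz": 0},
  {"jaw": -0.5, "tx": -2.2, "ty": 0.3, "tz": -1.1, "wx": 0, "wy": 0, "wz": 0},
  {"jaw": -0.5, "tx": -1.6, "ty": 0.15, "tz": -0.8, "wx": 0, "wy": 0, "wz": 0},
  {"jaw": -0.5, "tx": -0.8, "ty": 0.1, "tz": -0.4, "wx": 0, "wy": 0, "wz": 0},
  {"jaw": -0.5, "tx": -0.5, "ty": 0.05, "tz": -0.1, "wx": 0, "wy": 0, "wz": 0},
  {"jaw": -0.5, "tx": 0, "ty": 0, "tz": 0, "wx": 0, "wy": 0, "wz": 0},
  {"jaw": -0.5, "tx": 0, "ty": 0, "tz": 0, "wx": 0, "wy": 0, "wz": 0},
], force=40)

```text
clock: 33.85
tcp_pos: [0.4959, 0.3888, 0.375]
orientation: [0.14, 0.694, -0.693, 0.14]
wrist_force: [0.6, -0.3, -1.7]
finger_gap: 0.0644
```

```bash
python3 - <<'E'
from h import *
st(); im,c=snap('wrist','w21'); im,c=snap('scene','s21'); cv2.imwrite('pics/zs21.png',cv2.resize(im[120:290,340:520],None,fx=4,fy=3.5)); snap('top','t21')
m,p=Rt(); mid,a=tum(); print(100*m.T@(np.array([.496,.336,.185])-mid))
E
```

```text
t 33.85 tcp [0.4959 0.3888 0.375 ] gp [0.4961 0.3286 0.2322] F [ 0.6 -0.3 -1.7] gap 0.0644
[[0.001, -1.0, 0.001], [-0.922, -0.002, -0.388], [0.388, -0.001, -0.922]] [ 0.6   0.57  0.33  1.57 -0.33 -0.93]
tilt 49.0 mid [0.4962 0.3354 0.2305] axis [ 0.002 -0.755  0.656] mouth [0.4963 0.2958 0.265 ]
[-1.82184646  0.02182087  4.17192756]
```

View pics/w21.png

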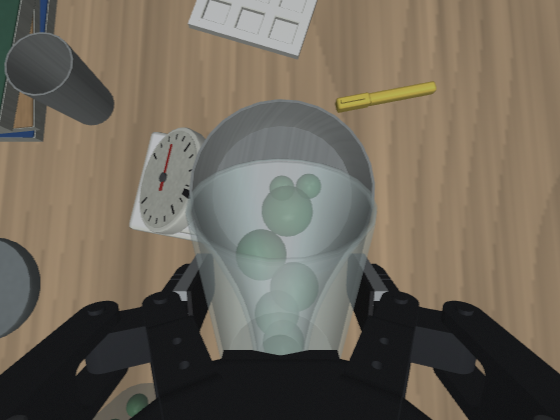

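View pics/zs21.png

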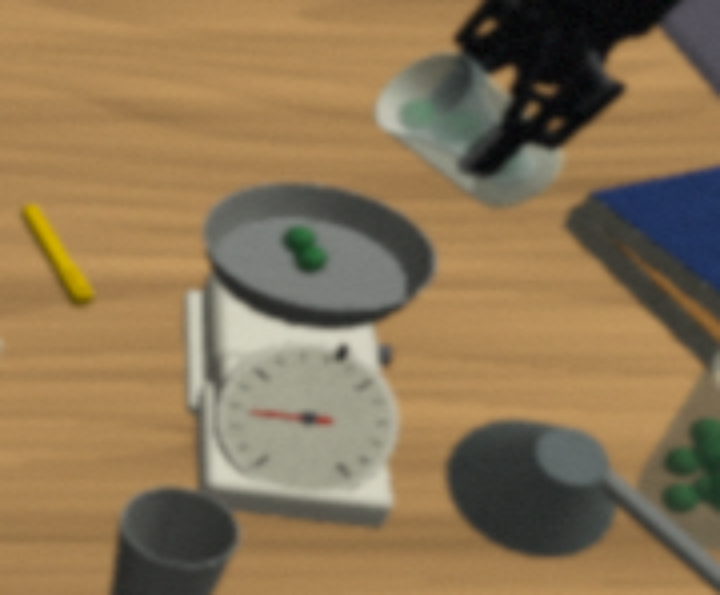

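View pics/t21.png

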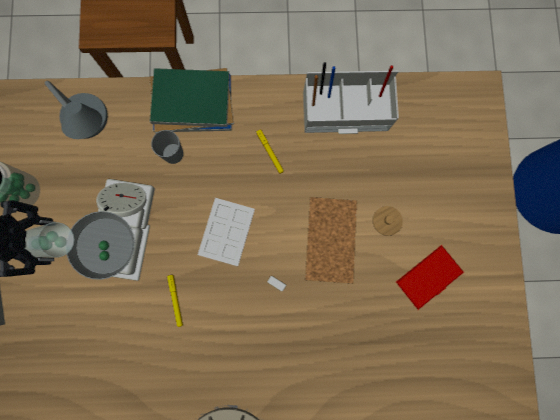

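The wrist camera sees the tumbler, the two marbles in the pan at (282,188) and (309,186), and the dial at (168,180) with the pointer at two marbles. Lowering and tilting to about 64°.

Call:
carry_out([
  {"jaw": -0.5, "tx": 0.8, "ty": 0, "tz": 0, "wx": 0, "wy": -3, "wz": 0},
  {"jaw": -0.5, "tx": 0.8, "ty": 0, "tz": 0, "wx": 0, "wy": -3, "wz": 0},
  {"jaw": -0.5, "tx": 0.3, "ty": 0, "tz": 1.1, "wx": 0, "wy": -3, "wz": 0},
  {"jaw": -0.5, "tx": 0.3, "ty": 0, "tz": 1.5, "wx": 0, "wy": -3, "wz": 0},
  {"jaw": -0.5, "tx": 0.3, "ty": 0, "tz": 1.5, "wx": 0, "wy": -3, "wz": 0},
  {"jaw": -0.5, "tx": 0, "ty": 0, "tz": 0, "wx": 0, "wy": 0, "wz": 0},
  {"jaw": -0.5, "tx": 0, "ty": 0, "tz": 0, "wx": 0, "wy": 0, "wz": 0},
  {"jaw": -0.5, "tx": 0, "ty": 0, "tz": 0, "wx": 0, "wy": 0, "wz": 0},
], force=40)

```text
clock: 35.0
tcp_pos: [0.4961, 0.3565, 0.3438]
orientation: [0.048, 0.706, -0.705, 0.049]
wrist_force: [-0.8, 0.0, -1.7]
finger_gap: 0.0652
```

```bash
cat > look.py <<'E'
import sys
from h import *
n=sys.argv[1]
tum(); im,c=snap('wrist','w'+n); im2,c2=snap('scene','s'+n)
m,p=Rt(); mid,a=tum(); print('to target',100*m.T@(np.array([.496,.334,.183])-mid))
z=cv2.resize(im2[150:275,360:470],(440,500)); w=cv2.resize(im[60:360,120:420],(360,360)); o=np.zeros((500,800,3),np.uint8);o[:, :440]=z;o[:360,440:]=w;cv2.imwrite('pics/c'+n+'.png',o)
E
python3 look.py 22
```

```text
tilt 64.0 mid [0.4964 0.3423 0.1903] axis [ 0.003 -0.899  0.438] mouth [0.4965 0.2951 0.2133]
tilt 64.0 mid [0.4963 0.3423 0.19  ] axis [ 0.003 -0.899  0.438] mouth [0.4964 0.2952 0.2131]
to target [0.73066404 0.03042014 0.81046635]
```

View pics/c22.png

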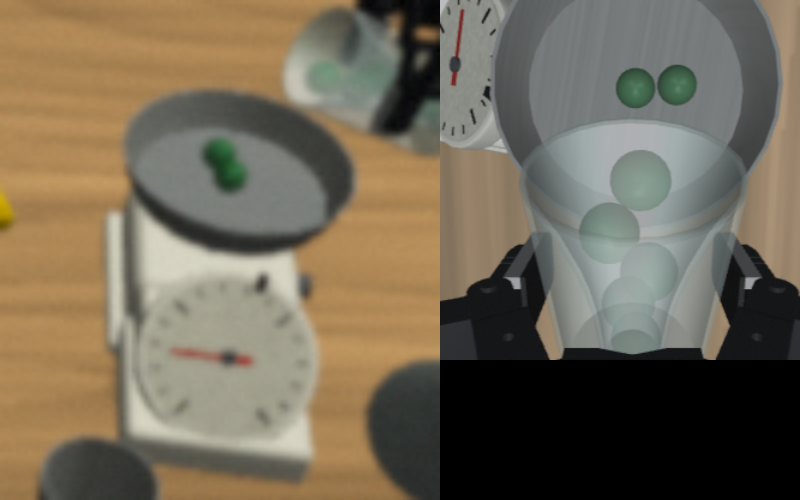

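Still two in the pan and five in the tumbler. Tipping slowly.

Call:
carry_out([
  {"jaw": -0.5, "tx": 0.5, "ty": 0, "tz": 0.4, "wx": 0, "wy": -0.5, "wz": 0},
  {"jaw": -0.5, "tx": 0.5, "ty": 0, "tz": 0.4, "wx": 0, "wy": -0.5, "wz": 0},
  {"jaw": -0.5, "tx": 0.27, "ty": 0, "tz": 0.02, "wx": 0, "wy": -1, "wz": 0},
  {"jaw": -0.5, "tx": 0.27, "ty": 0, "tz": 0.02, "wx": 0, "wy": -1, "wz": 0},
  {"jaw": -0.5, "tx": 0.27, "ty": 0, "tz": 0.02, "wx": 0, "wy": -1, "wz": 0},
  {"jaw": -0.5, "tx": 0.27, "ty": 0, "tz": 0.02, "wx": 0, "wy": -1, "wz": 0},
  {"jaw": -0.5, "tx": 0.27, "ty": 0, "tz": 0.02, "wx": 0, "wy": -1, "wz": 0},
  {"jaw": -0.5, "tx": 0.27, "ty": 0, "tz": 0.02, "wx": 0, "wy": -1, "wz": 0},
  {"jaw": -0.5, "tx": 0.27, "ty": 0, "tz": 0.02, "wx": 0, "wy": -1, "wz": 0},
  {"jaw": -0.5, "tx": 0, "ty": 0, "tz": 0, "wx": 0, "wy": 0, "wz": 0},
  {"jaw": -0.5, "tx": 0, "ty": 0, "tz": 0, "wx": 0, "wy": 0, "wz": 0},
  {"jaw": -0.5, "tx": 0, "ty": 0, "tz": 0, "wx": 0, "wy": 0, "wz": 0},
  {"jaw": -0.5, "tx": 0, "ty": 0, "tz": 0, "wx": 0, "wy": 0, "wz": 0},
], force=40)

```text
clock: 36.72
tcp_pos: [0.4959, 0.3264, 0.3363]
orientation: [-0.001, 0.708, -0.706, -0.001]
wrist_force: [0.6, 0.0, -1.7]
finger_gap: 0.0647
```

```bash
python3 look.py 23
```

```text
tilt 72.0 mid [0.496  0.3337 0.1823] axis [ 0.003 -0.951  0.309] mouth [0.4962 0.2837 0.1985]
tilt 72.0 mid [0.496  0.3336 0.1823] axis [ 0.003 -0.951  0.309] mouth [0.4962 0.2837 0.1985]
to target [-0.03613383  0.00287786 -0.06819569]
```

View pics/c23.png

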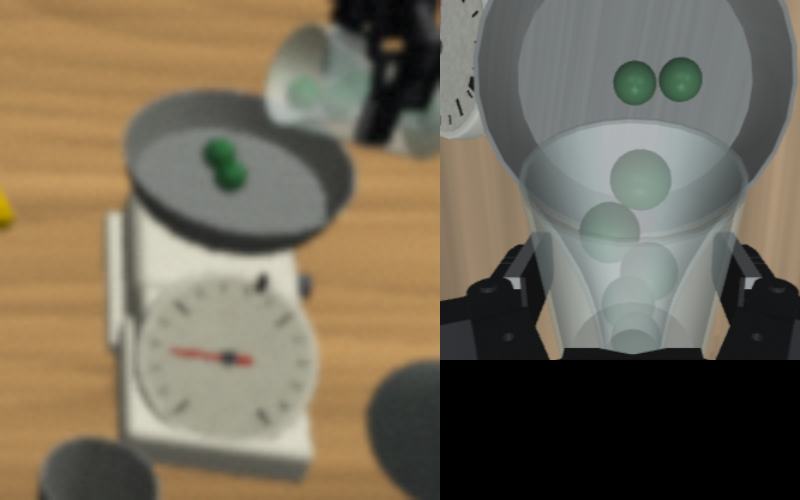

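Call:
carry_out([
  {"jaw": -0.5, "tx": 0.27, "ty": 0, "tz": 0.02, "wx": 0, "wy": -1, "wz": 0},
  {"jaw": -0.5, "tx": 0.27, "ty": 0, "tz": 0.02, "wx": 0, "wy": -1, "wz": 0},
  {"jaw": -0.5, "tx": 0.27, "ty": 0, "tz": 0.02, "wx": 0, "wy": -1, "wz": 0},
  {"jaw": -0.5, "tx": 0.27, "ty": 0, "tz": 0.02, "wx": 0, "wy": -1, "wz": 0},
  {"jaw": -0.5, "tx": 0.27, "ty": 0, "tz": 0.02, "wx": 0, "wy": -1, "wz": 0},
  {"jaw": -0.5, "tx": 0.27, "ty": 0, "tz": 0.02, "wx": 0, "wy": -1, "wz": 0},
  {"jaw": -0.5, "tx": 0.0, "ty": 0, "tz": 0, "wx": 0, "wy": 0, "wz": 0},
  {"jaw": -0.5, "tx": 0, "ty": 0, "tz": 0, "wx": 0, "wy": 0, "wz": 0},
  {"jaw": -0.5, "tx": 0, "ty": 0, "tz": 0, "wx": 0, "wy": 0, "wz": 0},
  {"jaw": -0.5, "tx": 0, "ty": 0, "tz": 0, "wx": 0, "wy": 0, "wz": 0},
  {"jaw": -0.5, "tx": 0, "ty": 0, "tz": 0, "wx": 0, "wy": 0, "wz": 0},
  {"jaw": -0.5, "tx": 0, "ty": 0, "tz": 0, "wx": 0, "wy": 0, "wz": 0},
], force=40)

```text
clock: 38.33
tcp_pos: [0.496, 0.3102, 0.3344]
orientation: [-0.038, 0.707, -0.705, -0.038]
wrist_force: [-1.5, 0.3, -1.4]
finger_gap: 0.0649
```

```bash
python3 look.py 24
```

```text
tilt 78.0 mid [0.496  0.3335 0.182 ] axis [ 0.003 -0.978  0.208] mouth [0.4962 0.2822 0.1929]
tilt 78.0 mid [0.496  0.3335 0.182 ] axis [ 0.003 -0.978  0.208] mouth [0.4962 0.2821 0.1929]
to target [-0.06077422  0.00302237 -0.09384152]
```

View pics/c24.png

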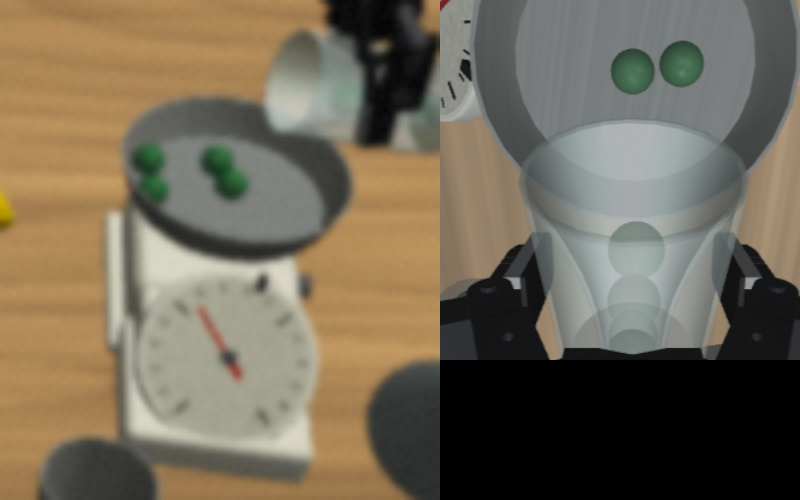

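The pan now shows four marbles, the pointer agrees, and three remain in the tumbler. Continuing to 84°.

Call:
carry_out([
  {"jaw": -0.5, "tx": 0.27, "ty": 0, "tz": 0.02, "wx": 0, "wy": -1, "wz": 0},
  {"jaw": -0.5, "tx": 0.27, "ty": 0, "tz": 0.02, "wx": 0, "wy": -1, "wz": 0},
  {"jaw": -0.5, "tx": 0.27, "ty": 0, "tz": 0.02, "wx": 0, "wy": -1, "wz": 0},
  {"jaw": -0.5, "tx": 0.27, "ty": 0, "tz": 0.02, "wx": 0, "wy": -1, "wz": 0},
  {"jaw": -0.5, "tx": 0.27, "ty": 0, "tz": 0.02, "wx": 0, "wy": -1, "wz": 0},
  {"jaw": -0.5, "tx": 0.27, "ty": 0, "tz": 0.02, "wx": 0, "wy": -1, "wz": 0},
  {"jaw": -0.5, "tx": 0.0, "ty": 0, "tz": 0, "wx": 0, "wy": 0, "wz": 0},
  {"jaw": -0.5, "tx": 0, "ty": 0, "tz": 0, "wx": 0, "wy": 0, "wz": 0},
  {"jaw": -0.5, "tx": 0, "ty": 0, "tz": 0, "wx": 0, "wy": 0, "wz": 0},
  {"jaw": -0.5, "tx": 0, "ty": 0, "tz": 0, "wx": 0, "wy": 0, "wz": 0},
  {"jaw": -0.5, "tx": 0, "ty": 0, "tz": 0, "wx": 0, "wy": 0, "wz": 0},
  {"jaw": -0.5, "tx": 0, "ty": 0, "tz": 0, "wx": 0, "wy": 0, "wz": 0},
  {"jaw": -0.5, "tx": 0, "ty": 0, "tz": 0, "wx": 0, "wy": 0, "wz": 0},
], force=40)

```text
clock: 40.05
tcp_pos: [0.496, 0.2943, 0.3307]
orientation: [-0.075, 0.704, -0.702, -0.075]
wrist_force: [-0.2, -0.1, -1.7]
finger_gap: 0.0647
```

```bash
python3 look.py 25
```

```text
tilt 84.0 mid [0.496  0.3335 0.1816] axis [ 0.003 -0.995  0.105] mouth [0.4962 0.2812 0.1871]
tilt 84.0 mid [0.4961 0.3334 0.1817] axis [ 0.003 -0.995  0.105] mouth [0.4962 0.2812 0.1872]
to target [-0.08380327  0.00555177 -0.1185157 ]
```

View pics/c25.png

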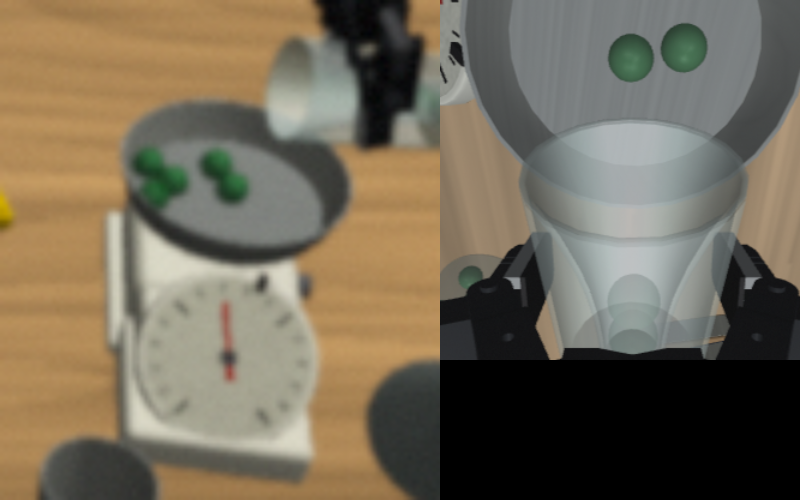

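Five in the pan, pointer one short of the mark, two left. Going on in small steps.

Call:
carry_out([
  {"jaw": -0.5, "tx": 0.13, "ty": 0, "tz": 0.01, "wx": 0, "wy": -0.5, "wz": 0},
  {"jaw": -0.5, "tx": 0.13, "ty": 0, "tz": 0.01, "wx": 0, "wy": -0.5, "wz": 0},
  {"jaw": -0.5, "tx": 0.13, "ty": 0, "tz": 0.01, "wx": 0, "wy": -0.5, "wz": 0},
  {"jaw": -0.5, "tx": 0.13, "ty": 0, "tz": 0.01, "wx": 0, "wy": -0.5, "wz": 0},
  {"jaw": -0.5, "tx": 0.13, "ty": 0, "tz": 0.01, "wx": 0, "wy": -0.5, "wz": 0},
  {"jaw": -0.5, "tx": 0.13, "ty": 0, "tz": 0.01, "wx": 0, "wy": -0.5, "wz": 0},
  {"jaw": -0.5, "tx": 0.0, "ty": 0, "tz": 0, "wx": 0, "wy": 0, "wz": 0},
  {"jaw": -0.5, "tx": 0, "ty": 0, "tz": 0, "wx": 0, "wy": 0, "wz": 0},
  {"jaw": -0.5, "tx": 0, "ty": 0, "tz": 0, "wx": 0, "wy": 0, "wz": 0},
  {"jaw": -0.5, "tx": 0, "ty": 0, "tz": 0, "wx": 0, "wy": 0, "wz": 0},
  {"jaw": -0.5, "tx": 0, "ty": 0, "tz": 0, "wx": 0, "wy": 0, "wz": 0},
  {"jaw": -0.5, "tx": 0, "ty": 0, "tz": 0, "wx": 0, "wy": 0, "wz": 0},
], force=40)

```text
clock: 41.65
tcp_pos: [0.4961, 0.2869, 0.3284]
orientation: [-0.094, 0.702, -0.7, -0.093]
wrist_force: [-0.9, 0.2, -2.3]
finger_gap: 0.065
```

```bash
python3 look.py 26
```

```text
tilt 87.0 mid [0.4961 0.3338 0.1815] axis [ 0.003 -0.999  0.052] mouth [0.4962 0.2813 0.1843]
tilt 87.0 mid [0.4961 0.3338 0.1815] axis [ 0.003 -0.999  0.052] mouth [0.4962 0.2813 0.1843]
to target [-0.0612773   0.00528072 -0.13649175]
```

View pics/c26.png

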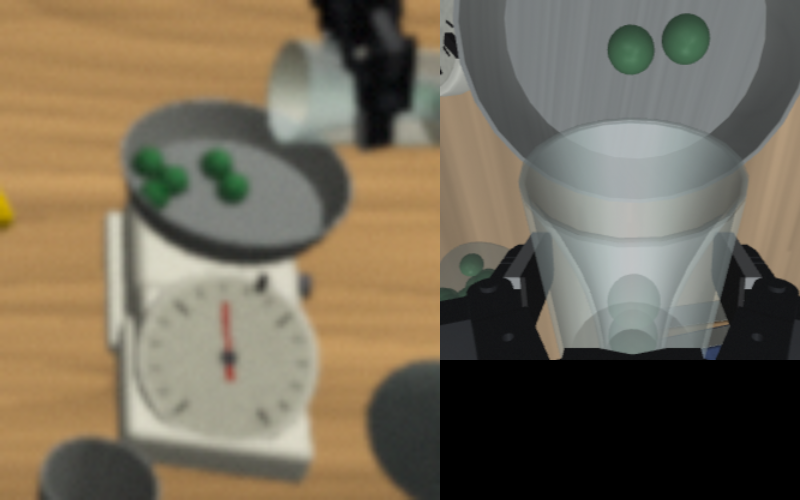

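Still five. Adding 1° more with a pause.

Call:
carry_out([
  {"jaw": -0.5, "tx": 0.1, "ty": 0, "tz": 0.01, "wx": 0, "wy": -0.4, "wz": 0},
  {"jaw": -0.5, "tx": 0.1, "ty": 0, "tz": 0.01, "wx": 0, "wy": -0.3, "wz": 0},
  {"jaw": -0.5, "tx": 0.1, "ty": 0, "tz": 0.01, "wx": 0, "wy": -0.3, "wz": 0},
  {"jaw": -0.5, "tx": 0.0, "ty": 0, "tz": 0, "wx": 0, "wy": 0, "wz": 0},
  {"jaw": -0.5, "tx": 0, "ty": 0, "tz": 0, "wx": 0, "wy": 0, "wz": 0},
  {"jaw": -0.5, "tx": 0, "ty": 0, "tz": 0, "wx": 0, "wy": 0, "wz": 0},
  {"jaw": -0.5, "tx": 0, "ty": 0, "tz": 0, "wx": 0, "wy": 0, "wz": 0},
  {"jaw": -0.5, "tx": 0, "ty": 0, "tz": 0, "wx": 0, "wy": 0, "wz": 0},
  {"jaw": -0.5, "tx": 0, "ty": 0, "tz": 0, "wx": 0, "wy": 0, "wz": 0},
  {"jaw": -0.5, "tx": 0, "ty": 0, "tz": 0, "wx": 0, "wy": 0, "wz": 0},
], force=40)

```text
clock: 43.0
tcp_pos: [0.4961, 0.2841, 0.3273]
orientation: [-0.1, 0.701, -0.699, -0.099]
wrist_force: [-0.9, 0.9, -1.9]
finger_gap: 0.065
```

```bash
python3 look.py 27
```

```text
tilt 88.0 mid [0.4961 0.3335 0.1813] axis [ 0.003 -0.999  0.035] mouth [0.4963 0.281  0.1831]
tilt 88.0 mid [0.4961 0.3335 0.1813] axis [ 0.003 -0.999  0.035] mouth [0.4962 0.281  0.1831]
to target [-0.09609543  0.00482764 -0.15262314]
```

View pics/c27.png

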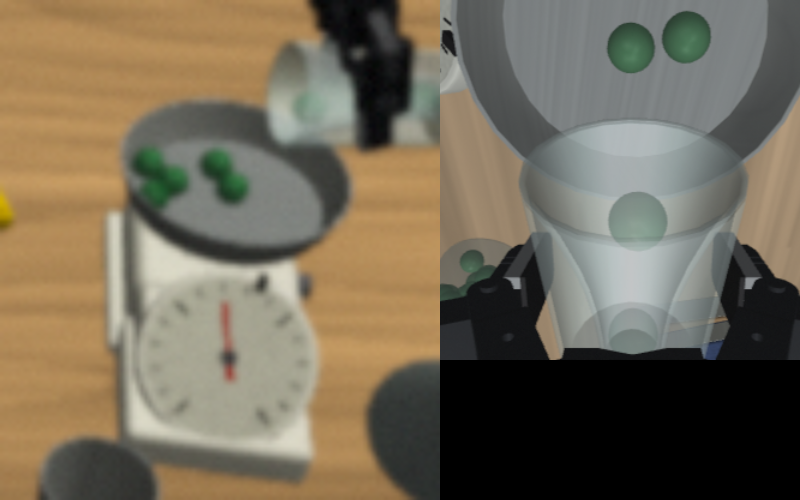

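The fourth marble is rolling towards the mouth at (637,220). Waiting for it.

Call:
carry_out([
  {"jaw": -0.5, "tx": 0.0, "ty": 0, "tz": 0, "wx": 0, "wy": 0, "wz": 0},
  {"jaw": -0.5, "tx": 0, "ty": 0, "tz": 0, "wx": 0, "wy": 0, "wz": 0},
  {"jaw": -0.5, "tx": 0, "ty": 0, "tz": 0, "wx": 0, "wy": 0, "wz": 0},
  {"jaw": -0.5, "tx": 0, "ty": 0, "tz": 0, "wx": 0, "wy": 0, "wz": 0},
  {"jaw": -0.5, "tx": 0, "ty": 0, "tz": 0, "wx": 0, "wy": 0, "wz": 0},
  {"jaw": -0.5, "tx": 0, "ty": 0, "tz": 0, "wx": 0, "wy": 0, "wz": 0},
], force=40)

```text
clock: 43.85
tcp_pos: [0.4961, 0.284, 0.3273]
orientation: [-0.1, 0.701, -0.699, -0.099]
wrist_force: [-0.5, -0.3, -0.4]
finger_gap: 0.0655
```

```bash
python3 look.py 28
```

```text
tilt 88.0 mid [0.4961 0.3335 0.1813] axis [ 0.003 -0.999  0.035] mouth [0.4962 0.281  0.1831]
tilt 88.0 mid [0.496  0.3335 0.1812] axis [ 0.003 -0.999  0.035] mouth [0.4962 0.281  0.1831]
to target [-0.09672767  0.00247602 -0.15466207]
```

View pics/c28.png

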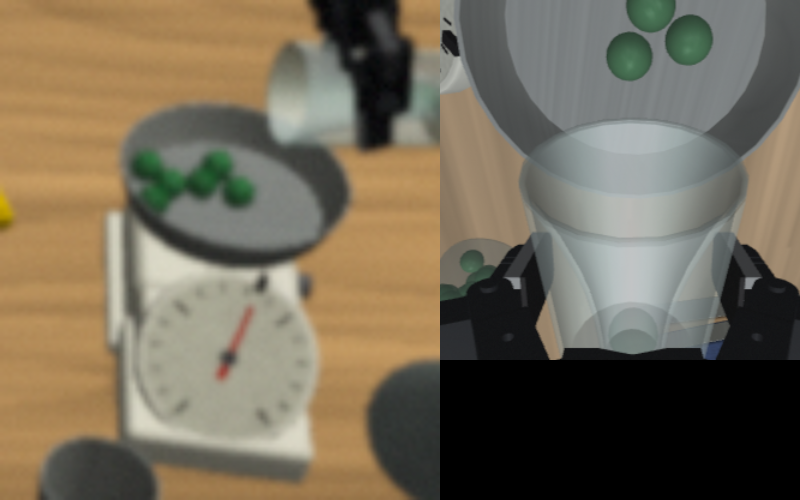

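Six in the pan with the pointer at the set mark, and one left in the tumbler. Tilting back and rising.

Call:
carry_out([
  {"jaw": -0.5, "tx": -0.55, "ty": 0, "tz": -0.3, "wx": 0, "wy": 2, "wz": 0},
  {"jaw": -0.5, "tx": -1.08, "ty": 0, "tz": -0.6, "wx": 0, "wy": 4, "wz": 0},
  {"jaw": -0.5, "tx": -1.08, "ty": 0, "tz": -0.6, "wx": 0, "wy": 4, "wz": 0},
  {"jaw": -0.5, "tx": -1.08, "ty": 0, "tz": -0.6, "wx": 0, "wy": 4, "wz": 0},
  {"jaw": -0.5, "tx": -1.08, "ty": 0, "tz": -0.6, "wx": 0, "wy": 4, "wz": 0},
  {"jaw": -0.5, "tx": -1.08, "ty": 0, "tz": -0.6, "wx": 0, "wy": 4, "wz": 0},
  {"jaw": -0.5, "tx": -1.08, "ty": 0, "tz": -0.6, "wx": 0, "wy": 4, "wz": 0},
  {"jaw": -0.5, "tx": -1.08, "ty": 0, "tz": -0.6, "wx": 0, "wy": 4, "wz": 0},
  {"jaw": -0.5, "tx": -1.08, "ty": 0, "tz": -0.6, "wx": 0, "wy": 4, "wz": 0},
  {"jaw": -0.5, "tx": -1.08, "ty": 0, "tz": -0.6, "wx": 0, "wy": 4, "wz": 0},
  {"jaw": -0.5, "tx": -0.27, "ty": 0, "tz": -0.3, "wx": 0, "wy": 1, "wz": 0},
  {"jaw": -0.5, "tx": 0, "ty": 0, "tz": 0, "wx": 0, "wy": 0, "wz": 0},
  {"jaw": -0.5, "tx": 0, "ty": 0, "tz": 0, "wx": 0, "wy": 0, "wz": 0},
], force=40)

```text
clock: 45.58
tcp_pos: [0.4958, 0.389, 0.3837]
orientation: [0.139, 0.694, -0.693, 0.14]
wrist_force: [-0.6, -0.9, -2.1]
finger_gap: 0.0649
```

```bash
python3 look.py 29;python3 - <<'E'
from h import *
m,p=Rt(); mid,a=tum(); print(100*m.T@(np.array([.546,-.171,.215])-mid))
E
```

```text
tilt 49.03 mid [0.4961 0.3357 0.2391] axis [ 0.002 -0.755  0.656] mouth [0.4962 0.296  0.2735]
tilt 49.03 mid [0.4961 0.3354 0.2392] axis [ 0.001 -0.755  0.656] mouth [0.4961 0.2958 0.2737]
to target [-2.0459778   0.01339416  5.24054209]
tilt 49.03 mid [0.4961 0.3354 0.2392] axis [ 0.001 -0.755  0.656] mouth [0.4961 0.2958 0.2737]
[45.7564667  -4.91095731 21.85881703]
```

View pics/c29.png

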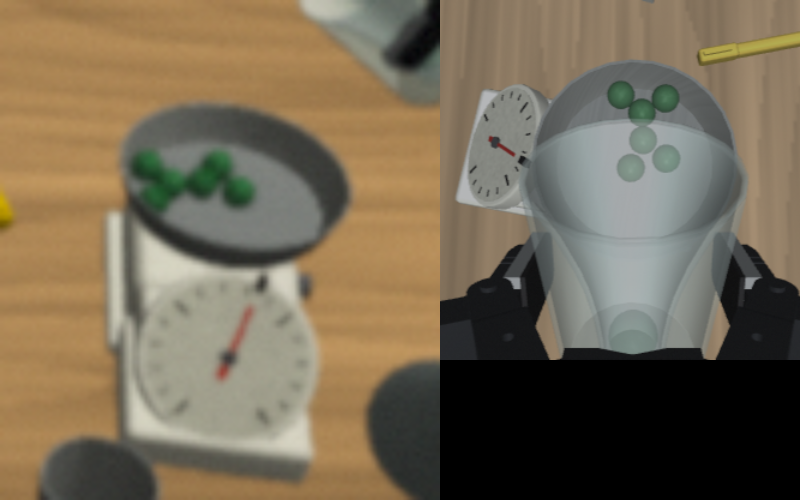

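Six marbles in the pan and the pointer at the mark. Transporting back towards the mat.

Call:
carry_out([
  {"jaw": -0.5, "tx": 0.8, "ty": -0.1, "tz": 0.3, "wx": 0, "wy": 0, "wz": 0},
  {"jaw": -0.5, "tx": 1.6, "ty": -0.15, "tz": 0.7, "wx": 0, "wy": 0, "wz": 0},
  {"jaw": -0.5, "tx": 2.4, "ty": -0.25, "tz": 1.1, "wx": 0, "wy": 0, "wz": 0},
  {"jaw": -0.5, "tx": 3.2, "ty": -0.35, "tz": 1.5, "wx": 0, "wy": 0, "wz": 0},
  {"jaw": -0.5, "tx": 3.9, "ty": -0.45, "tz": 1.9, "wx": 0, "wy": 0, "wz": 0},
  {"jaw": -0.5, "tx": 4, "ty": -0.45, "tz": 1.95, "wx": 0, "wy": 0, "wz": 0},
  {"jaw": -0.5, "tx": 4, "ty": -0.45, "tz": 1.95, "wx": 0, "wy": 0, "wz": 0},
  {"jaw": -0.5, "tx": 4, "ty": -0.45, "tz": 1.95, "wx": 0, "wy": 0, "wz": 0},
  {"jaw": -0.5, "tx": 4, "ty": -0.45, "tz": 1.95, "wx": 0, "wy": 0, "wz": 0},
  {"jaw": -0.5, "tx": 4, "ty": -0.45, "tz": 1.95, "wx": 0, "wy": 0, "wz": 0},
  {"jaw": -0.5, "tx": 4, "ty": -0.45, "tz": 1.95, "wx": 0, "wy": 0, "wz": 0},
  {"jaw": -0.5, "tx": 3.6, "ty": -0.35, "tz": 1.8, "wx": 0, "wy": 0, "wz": 0},
  {"jaw": -0.5, "tx": 3, "ty": -0.3, "tz": 1.4, "wx": 0, "wy": 0, "wz": 0},
  {"jaw": -0.5, "tx": 2, "ty": -0.2, "tz": 0.9, "wx": 0, "wy": 0, "wz": 0},
  {"jaw": -0.5, "tx": 1.2, "ty": -0.1, "tz": 0.5, "wx": 0, "wy": 0, "wz": 0},
  {"jaw": -0.5, "tx": 0, "ty": 0, "tz": 0, "wx": 0, "wy": 0, "wz": 0},
  {"jaw": -0.5, "tx": 0, "ty": 0, "tz": 0, "wx": 0, "wy": 0, "wz": 0},
], force=40)

```text
clock: 47.8
tcp_pos: [0.5462, -0.1157, 0.3599]
orientation: [0.139, 0.694, -0.692, 0.14]
wrist_force: [0.7, -0.3, -1.4]
finger_gap: 0.065
```

```bash
python3 - <<'E'
from h import *
m,p=Rt(); mid,a=tum(); snap('wrist','w30')
d=np.array([.5467,-.1172,.3353])-p; print('to pre tilt tcp',100*m.T@d, p, np.degrees(R.from_matrix(m.T@M0).as_rotvec()))
E
```

```text
tilt 49.02 mid [ 0.5464 -0.1691  0.2153] axis [ 0.003 -0.755  0.656] mouth [ 0.5465 -0.2088  0.2497]
to pre tilt tcp [-0.81801437 -0.04934131  2.32441246] [ 0.54619193 -0.11573548  0.35989765] [-2.02983459e-02  4.90201139e+01  4.93491832e-02]
```

View pics/w30.png

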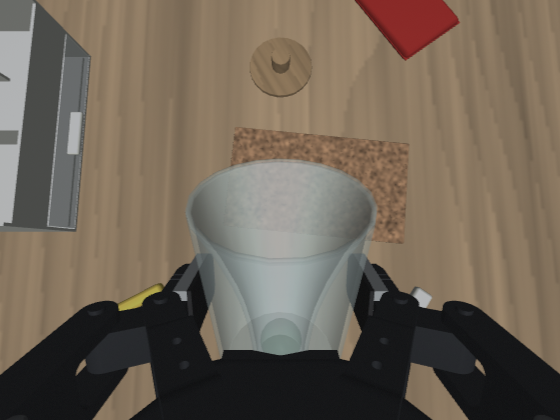

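Call:
carry_out([
  {"jaw": -0.5, "tx": 0, "ty": 0, "tz": 0, "wx": 0, "wy": 3, "wz": 0},
  {"jaw": -0.5, "tx": 0, "ty": 0, "tz": 0, "wx": 0, "wy": 6, "wz": 0},
  {"jaw": -0.5, "tx": 0, "ty": 0, "tz": 0, "wx": 0, "wy": 7, "wz": 0},
  {"jaw": -0.5, "tx": 0, "ty": 0, "tz": 0, "wx": 0, "wy": 7, "wz": 0},
  {"jaw": -0.5, "tx": 0, "ty": 0, "tz": 0, "wx": 0, "wy": 7, "wz": 0},
  {"jaw": -0.5, "tx": 0, "ty": 0, "tz": 0, "wx": 0, "wy": 7, "wz": 0},
  {"jaw": -0.5, "tx": 0, "ty": 0, "tz": 0, "wx": 0, "wy": 7, "wz": 0},
  {"jaw": -0.5, "tx": 0, "ty": 0, "tz": 0, "wx": 0, "wy": 5, "wz": 0},
  {"jaw": -0.5, "tx": 0, "ty": 0, "tz": 0, "wx": 0, "wy": 0, "wz": 0},
  {"jaw": -0.5, "tx": -1.9, "ty": 0, "tz": 0.6, "wx": 0, "wy": 0, "wz": 0},
  {"jaw": -0.5, "tx": -3.8, "ty": 0, "tz": 1.25, "wx": 0, "wy": 0, "wz": 0},
  {"jaw": -0.5, "tx": -3.8, "ty": 0, "tz": 1.25, "wx": 0, "wy": 0, "wz": 0},
  {"jaw": -0.5, "tx": -3.8, "ty": 0, "tz": 1.25, "wx": 0, "wy": 0, "wz": 0},
  {"jaw": -0.5, "tx": -3.8, "ty": 0, "tz": 1.25, "wx": 0, "wy": 0, "wz": 0},
  {"jaw": -0.5, "tx": -2.8, "ty": 0, "tz": 0.9, "wx": 0, "wy": 0, "wz": 0},
  {"jaw": -0.5, "tx": -0.9, "ty": 0, "tz": 0.3, "wx": 0, "wy": 0, "wz": 0},
  {"jaw": -0.5, "tx": 0, "ty": 0, "tz": 0, "wx": 0, "wy": 0, "wz": 0},
  {"jaw": -0.5, "tx": 0, "ty": 0, "tz": 0, "wx": 0, "wy": 0, "wz": 0},
], force=40)

```text
clock: 50.1
tcp_pos: [0.5475, -0.116, 0.1425]
orientation: [-0.413, -0.573, 0.573, -0.416]
wrist_force: [0.1, 0.1, -2.3]
finger_gap: 0.0649
```

```bash
python3 - <<'E'
from h import *
m,p=Rt(); mid,a=tum(); snap('wrist','w31'); snap('scene','s31')
d=np.array([.5470,-.1167,.1115])-p; print('to place tcp',100*m.T@d, p, np.degrees(R.from_matrix(m.T@M0).as_rotvec()))
E
```

```text
tilt 0.14 mid [ 0.548  -0.2602  0.088 ] axis [-0.002  0.     1.   ] mouth [ 0.5479 -0.2602  0.1405]
to place tcp [-2.92151674  0.06186775  1.03104775] [ 0.54751299 -0.11601005  0.1424754 ] [-0.06986272 -0.01627177 -0.13063481]
```

View pics/s31.png

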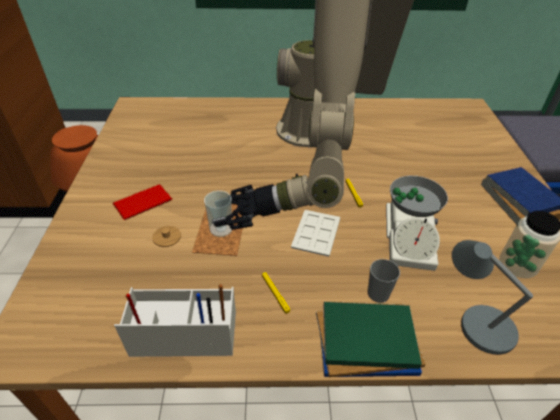

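The tumbler is upright over the mat and the pan still reads at the mark. Lowering the last 3 cm.

Call:
carry_out([
  {"jaw": -0.5, "tx": -1, "ty": 0.05, "tz": 0.35, "wx": 0, "wy": 0, "wz": 0},
  {"jaw": -0.5, "tx": -1, "ty": 0, "tz": 0.35, "wx": 0, "wy": 0, "wz": 0},
  {"jaw": -0.5, "tx": -0.6, "ty": 0, "tz": 0.2, "wx": 0, "wy": 0, "wz": 0},
  {"jaw": -0.5, "tx": -0.2, "ty": 0, "tz": 0.08, "wx": 0, "wy": 0, "wz": 0},
  {"jaw": -0.5, "tx": -0.1, "ty": 0, "tz": 0.04, "wx": 0, "wy": 0, "wz": 0},
  {"jaw": -0.5, "tx": 0, "ty": 0, "tz": 0, "wx": 0, "wy": 0, "wz": 0},
  {"jaw": -0.5, "tx": 0, "ty": 0, "tz": 0, "wx": 0, "wy": 0, "wz": 0},
], force=40)

```text
clock: 51.08
tcp_pos: [0.5459, -0.1167, 0.1107]
orientation: [0.415, 0.573, -0.572, 0.415]
wrist_force: [-3.1, 2.7, 3.9]
finger_gap: 0.0653
```

Call:
carry_out([
  {"jaw": 0.6, "tx": 0, "ty": 0, "tz": 0, "wx": 0, "wy": 0, "wz": 0},
  {"jaw": 0.8, "tx": 0, "ty": 0, "tz": 0, "wx": 0, "wy": 0, "wz": 0},
  {"jaw": 1, "tx": 0, "ty": 0, "tz": 0, "wx": 0, "wy": 0, "wz": 0},
  {"jaw": 1, "tx": 0, "ty": 0, "tz": 0, "wx": 0, "wy": 0, "wz": 0},
  {"jaw": 1, "tx": 0, "ty": 0, "tz": -1, "wx": 0, "wy": 0, "wz": 0},
  {"jaw": 1, "tx": 0, "ty": 0, "tz": -3, "wx": 0, "wy": 0, "wz": 0},
  {"jaw": 1, "tx": 0, "ty": 0, "tz": -4, "wx": 0, "wy": 0, "wz": 0},
  {"jaw": 1, "tx": 2, "ty": 0, "tz": -3, "wx": 0, "wy": 0, "wz": 0},
  {"jaw": 1, "tx": 4, "ty": 0, "tz": -2, "wx": 0, "wy": 0, "wz": 0},
  {"jaw": 1, "tx": 5, "ty": 0, "tz": -1, "wx": 0, "wy": 0, "wz": 0},
  {"jaw": 1, "tx": 5, "ty": 0, "tz": 0, "wx": 0, "wy": 0, "wz": 0},
  {"jaw": 1, "tx": 0, "ty": 0, "tz": 0, "wx": 0, "wy": 0, "wz": 0},
  {"jaw": 1, "tx": 0, "ty": 0, "tz": 0, "wx": 0, "wy": 0, "wz": 0},
], force=40)

```text
clock: 52.7
tcp_pos: [0.5456, -0.036, 0.3047]
orientation: [0.414, 0.573, -0.573, 0.415]
wrist_force: [-0.1, 0.3, -0.2]
finger_gap: 0.0853
```

```bash
python3 - <<'E'
from h import *
st(); im,c=snap('wrist','w32'); snap('scene','s32'); im,c=snap('top','t32');cv2.imwrite('pics/zt32.png',cv2.resize(im[180:300,290:410],None,fx=5,fy=5,interpolation=2))
E
```

```text
t 52.7 tcp [ 0.5456 -0.036   0.3047] gp [ 0.5459 -0.1832  0.2562] F [-0.1  0.3 -0.2] gap 0.0853
[[-0.0, -1.0, 0.002], [-0.313, -0.002, -0.95], [0.95, -0.001, -0.313]] [ 0.01  0.4  -0.31  0.88 -1.25 -1.55]
```

View pics/w32.png

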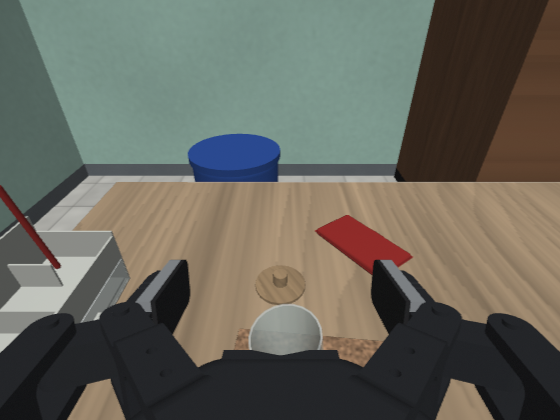

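View pics/s32.png

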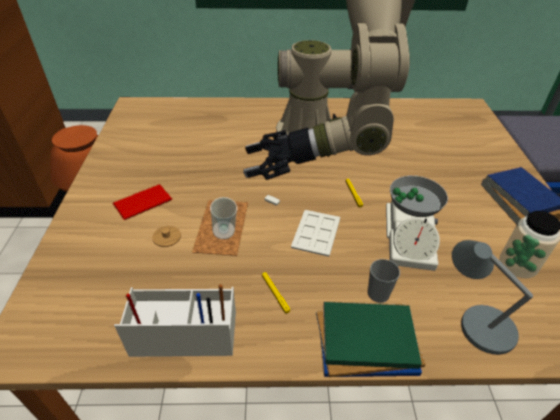

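View pics/zt32.png

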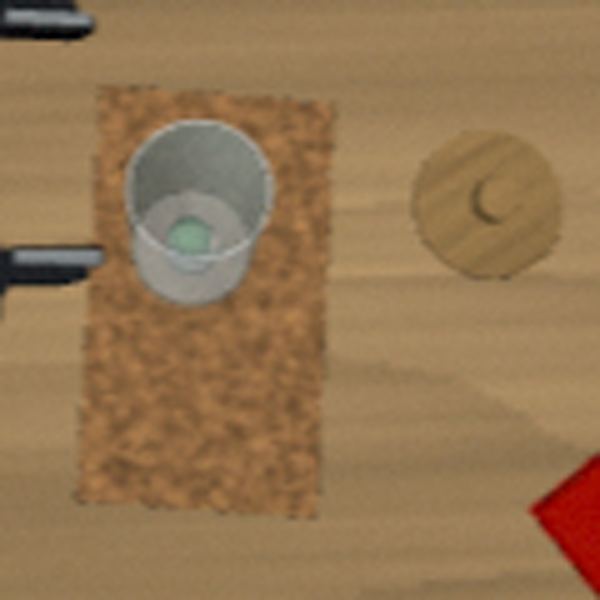

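In the top view the foot and mouth no longer line up as before, so the tumbler may have just been knocked or be rocking. Letting time pass and looking again.

Call:
carry_out([
  {"jaw": 1, "tx": 2, "ty": 0, "tz": 0, "wx": 0, "wy": 0, "wz": 0},
  {"jaw": 1, "tx": 3, "ty": 0, "tz": 0, "wx": 0, "wy": 0, "wz": 0},
  {"jaw": 1, "tx": 0, "ty": 0, "tz": 0, "wx": 0, "wy": 0, "wz": 0},
  {"jaw": 1, "tx": 0, "ty": 0, "tz": 0, "wx": 0, "wy": 0, "wz": 0},
], force=40)

```text
clock: 53.35
tcp_pos: [0.5457, -0.0516, 0.3524]
orientation: [0.414, 0.573, -0.572, 0.415]
wrist_force: [0.5, 0.2, -0.1]
finger_gap: 0.0851
```

```bash
python3 - <<'E'
from h import *
st(); im,c=snap('top','t33');a=cv2.resize(im[180:300,290:410],None,fx=4,fy=4,interpolation=2)
im,c=snap('scene','s33');b=cv2.resize(im[190:270,180:260],(480,480)); o=np.hstack([a,b]);o=cv2.resize(o,(800,400));cv2.imwrite('pics/z33.png',o)
E
```

```text
t 53.35 tcp [ 0.5457 -0.0516  0.3524] gp [ 0.5461 -0.1989  0.3039] F [ 0.5  0.2 -0.1] gap 0.0851
[[0.0, -1.0, 0.002], [-0.313, -0.002, -0.95], [0.95, -0.001, -0.313]] [-0.02  0.33 -0.29  0.88 -1.25 -1.64]
```

View pics/z33.png

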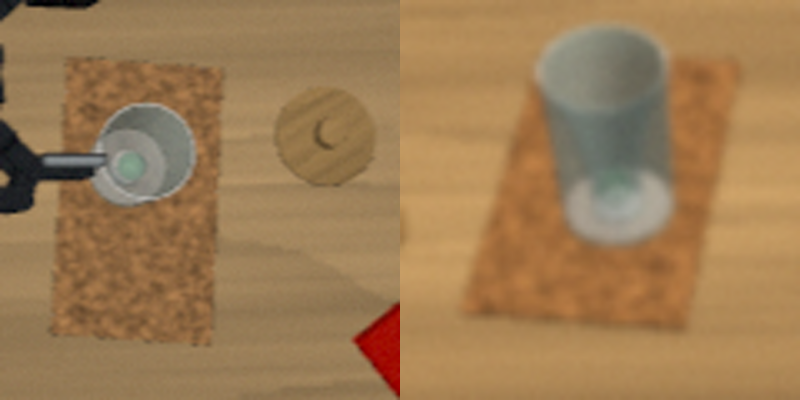

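It was knocked aside and has settled upright again about 20 mm away, still on the mat with one marble in it. Measuring its new place and the lid.

```bash
python3 - <<'E'
from h import *
ct=eyes.calibration('top');cs=eyes.calibration('scene')
print('mouth',onz(ct,333.7,226,.109),'sc',onz(cs,220.6,203.6,.109))
print('foot',onz(ct,290+130/3.333,180+164/3.333,.005),'sc',onz(cs,180+219/5,190+207/5,.005))
print('lid',onz(ct,290+325/3.333,180+135.5/3.333,.010))
m,p=Rt()
Md=np.stack([[0,-1,0],[-1,0,0],[0,0,-1]],1).astype(float)
print(np.degrees(R.from_matrix(m.T@Md).as_rotvec()))
E
```

```text
mouth [ 0.52514881 -0.26092168  0.109     ] sc [ 0.53340585 -0.25610855  0.109     ]
foot [ 0.52891598 -0.26462613  0.005     ] sc [ 0.53150716 -0.25626491  0.005     ]
lid [ 0.5461157  -0.41299662  0.01      ]
[-3.08750703e-02 -7.17787108e+01  1.56928050e-01]
```

Call:
carry_out([
  {"jaw": 0.6, "tx": 0, "ty": 0, "tz": 0, "wx": 0, "wy": -10.3, "wz": 0},
  {"jaw": 0.6, "tx": 0, "ty": 0, "tz": 0, "wx": 0, "wy": -10.3, "wz": 0},
  {"jaw": 0.6, "tx": 0, "ty": 0, "tz": 0, "wx": 0, "wy": -10.3, "wz": 0},
  {"jaw": 0.6, "tx": 0, "ty": 0, "tz": 0, "wx": 0, "wy": -10.3, "wz": 0},
  {"jaw": 0.6, "tx": 0, "ty": 0, "tz": 0, "wx": 0, "wy": -10.2, "wz": 0},
  {"jaw": 0.4, "tx": 0, "ty": 0, "tz": 0, "wx": 0, "wy": -10.2, "wz": 0},
  {"jaw": 0.2, "tx": 0, "ty": 0, "tz": 0, "wx": 0, "wy": -10.2, "wz": 0},
  {"jaw": 0, "tx": 3, "ty": 0, "tz": -1, "wx": 0, "wy": 0, "wz": 0},
  {"jaw": 0, "tx": 5, "ty": 0.4, "tz": -2, "wx": 0, "wy": 0, "wz": 0},
  {"jaw": 0, "tx": 5, "ty": 0.5, "tz": -2, "wx": 0, "wy": 0, "wz": 0},
  {"jaw": 0, "tx": 5, "ty": 0.5, "tz": 0, "wx": 0, "wy": 0, "wz": 0},
  {"jaw": 0, "tx": 2.5, "ty": 0.4, "tz": 0, "wx": 0, "wy": 0, "wz": 0},
  {"jaw": 0, "tx": 0, "ty": 0, "tz": 0, "wx": 0, "wy": 0, "wz": 0},
  {"jaw": 0, "tx": 0, "ty": 0, "tz": 0, "wx": 0, "wy": 0, "wz": 0},
], force=25)

```text
clock: 55.2
tcp_pos: [0.5283, -0.256, 0.4016]
orientation: [-0.0, 0.708, -0.706, -0.001]
wrist_force: [-0.0, 0.4, 1.2]
finger_gap: 0.0422
```

```bash
python3 - <<'E'
from h import *
st(); im,c=snap('wrist','w34')
import pickle; pickle.dump(c,open('w34.p','wb'))
E
```

```text
t 55.2 tcp [ 0.5283 -0.256   0.4016] gp [ 0.5282 -0.2558  0.2466] F [-0.   0.4  1.2] gap 0.0422
[[0.002, -1.0, -0.001], [-1.0, -0.002, 0.001], [-0.001, 0.001, -1.0]] [-0.59  0.34  0.07  1.31  0.   -2.16]
```

View pics/w34.png

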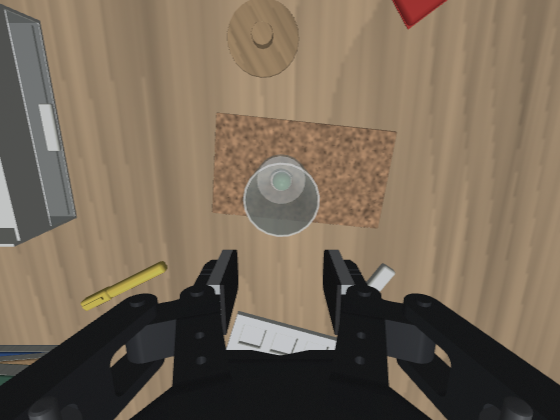

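```bash
python3 - <<'E'
from h import *
import pickle; c=pickle.load(open('w34.p','rb'))
D=onz(c,281.5,199.5,.109);print('mouth',D,np.linalg.norm(onz(c,320,199.5,.109)-D));print('foot',onz(c,281,181.5,.004))
L=onz(c,263,39.5,.010);print('lid',L,np.linalg.norm(onz(c,300,39.5,.010)-L),'knob',onz(c,263,34,.03))
print('mat',[onz(c,*p,.004).round(3).tolist() for p in [(218,113),(396,131),(379,227),(212,211)]])
to([.546,-.412,.0346])
E
```

```text
mouth [ 0.52593964 -0.26022533  0.109     ] 0.033805790659321794
foot [ 0.52592101 -0.25665212  0.004     ]
lid [ 0.54530791 -0.40937728  0.01      ] 0.039016783300862126 knob [ 0.54426242 -0.40959095  0.03      ]
mat [[0.598, -0.336, 0.004], [0.393, -0.316, 0.004], [0.402, -0.199, 0.004], [0.612, -0.219, 0.004]]
move cm [15.68 -1.72 21.2 ]
```

Tumbler mouth is at (0.526,-0.260) and the lid at (0.546,-0.411); wrist and top views agree. Picking up the lid.

Call:
carry_out([
  {"jaw": 0, "tx": 3, "ty": -0.35, "tz": 0, "wx": 0, "wy": 0, "wz": 0},
  {"jaw": 0, "tx": 5, "ty": -0.5, "tz": 0, "wx": 0, "wy": 0, "wz": 0},
  {"jaw": 0, "tx": 5, "ty": -0.5, "tz": 2, "wx": 0, "wy": 0, "wz": 0},
  {"jaw": 0, "tx": 2.5, "ty": -0.4, "tz": 4, "wx": 0, "wy": 0, "wz": 0},
  {"jaw": 0, "tx": 0, "ty": 0, "tz": 5, "wx": 0, "wy": 0, "wz": 0},
  {"jaw": 0, "tx": 0, "ty": 0, "tz": 5, "wx": 0, "wy": 0, "wz": 0},
  {"jaw": 0, "tx": 0, "ty": 0, "tz": 2, "wx": 0, "wy": 0, "wz": 0},
  {"jaw": 0, "tx": 0, "ty": 0, "tz": 0, "wx": 0, "wy": 0, "wz": 0},
  {"jaw": 0, "tx": 0, "ty": 0, "tz": 0, "wx": 0, "wy": 0, "wz": 0},
], force=25)

```text
clock: 56.38
tcp_pos: [0.5472, -0.4111, 0.2238]
orientation: [-0.0, 0.708, -0.706, 0.001]
wrist_force: [0.0, 0.1, 0.9]
finger_gap: 0.0426
```

```bash
python3 - <<'E'
from h import *
st(); im,c=snap('wrist','w35'); to([.5457,-.411,.033])
import pickle; pickle.dump(c,open('w35.p','wb'))
E
```

```text
t 56.38 tcp [ 0.5472 -0.4111  0.2238] gp [ 0.5476 -0.4113  0.0688] F [0.  0.1 0.9] gap 0.0426
[[0.003, -1.0, 0.002], [-1.0, -0.003, -0.001], [0.001, -0.002, -1.0]] [-0.76  0.62  0.07  1.02  0.   -2.34]
move cm [-0.08  0.21  3.63]
```

View pics/w35.png

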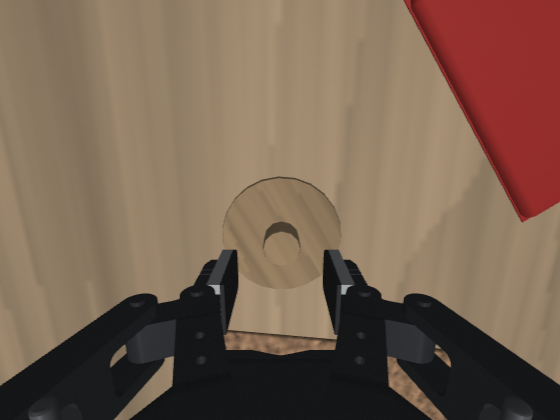

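Call:
carry_out([
  {"jaw": 0, "tx": 0, "ty": 0.1, "tz": 2, "wx": 0, "wy": 0, "wz": 0},
  {"jaw": 0, "tx": 0, "ty": 0, "tz": 1.4, "wx": 0, "wy": 0, "wz": 0},
  {"jaw": 0, "tx": 0, "ty": 0, "tz": 0, "wx": 0, "wy": 0, "wz": 0},
  {"jaw": -1, "tx": 0, "ty": 0, "tz": 0, "wx": 0, "wy": 0, "wz": 0},
  {"jaw": -1, "tx": 0, "ty": 0, "tz": 0, "wx": 0, "wy": 0, "wz": 0},
  {"jaw": -1, "tx": 0, "ty": 0, "tz": 0, "wx": 0, "wy": 0, "wz": 0},
  {"jaw": -1, "tx": 0, "ty": 0, "tz": 0, "wx": 0, "wy": 0, "wz": 0},
  {"jaw": -1, "tx": 0, "ty": 0, "tz": -0.5, "wx": 0, "wy": 0, "wz": 0},
  {"jaw": -1, "tx": 0, "ty": 0, "tz": -2, "wx": 0, "wy": 0, "wz": 0},
  {"jaw": -1, "tx": 0, "ty": 0, "tz": -4, "wx": 0, "wy": 0, "wz": 0},
  {"jaw": -1, "tx": 0, "ty": 0, "tz": -4.5, "wx": 0, "wy": 0, "wz": 0},
  {"jaw": -1, "tx": 0, "ty": 0, "tz": -4, "wx": 0, "wy": 0, "wz": 0},
  {"jaw": -1, "tx": 0, "ty": 0, "tz": 0, "wx": 0, "wy": 0, "wz": 0},
  {"jaw": -1, "tx": 0, "ty": 0, "tz": 0, "wx": 0, "wy": 0, "wz": 0},
], force=25)

```text
clock: 58.18
tcp_pos: [0.545, -0.4114, 0.3378]
orientation: [-0.0, 0.708, -0.706, -0.0]
wrist_force: [0.2, -0.5, -1.1]
finger_gap: 0.0209
```

```bash
python3 - <<'E'
from h import *
st(); im,c=snap('wrist','w36')
import pickle; pickle.dump(c,open('w36.p','wb'))
c5=pickle.load(open('w35.p','rb'));print('lid w35',onz(c5,282,233,.010))
im,c=snap('top','t36');cv2.imwrite('pics/zt36.png',cv2.resize(im[180:300,290:410],None,fx=5,fy=5,interpolation=2))
E
```

```text
t 58.17 tcp [ 0.545  -0.4114  0.3378] gp [ 0.545  -0.4112  0.1828] F [ 0.2 -0.5 -1.1] gap 0.0209
[[0.002, -1.0, 0.0], [-1.0, -0.002, 0.001], [-0.001, -0.0, -1.0]] [-0.76  0.55  0.24  1.27  0.   -2.34]
lid w35 [ 0.54558215 -0.41353408  0.01      ]
```

View pics/w36.png

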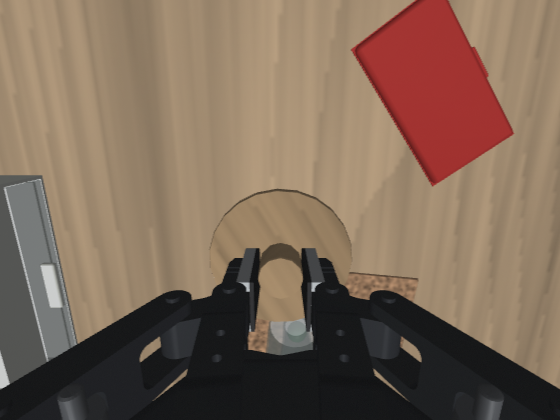

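View pics/zt36.png

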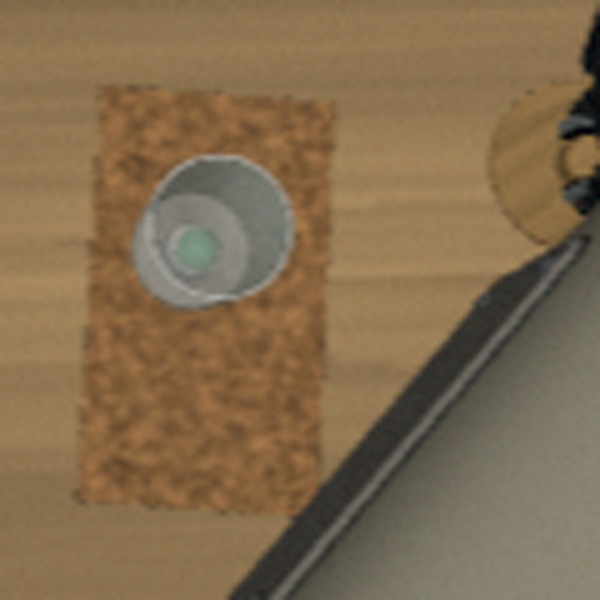

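The lid is held level. The tumbler mouth is unchanged in the top view. Moving over it.

Call:
carry_out([
  {"jaw": -1, "tx": -2, "ty": 0.3, "tz": 0, "wx": 0, "wy": 0, "wz": 0},
  {"jaw": -1, "tx": -3.5, "ty": 0.4, "tz": 0, "wx": 0, "wy": 0, "wz": 0},
  {"jaw": -1, "tx": -4, "ty": 0.5, "tz": 0, "wx": 0, "wy": 0, "wz": 0},
  {"jaw": -1, "tx": -3.6, "ty": 0.4, "tz": 0, "wx": 0, "wy": 0, "wz": 0},
  {"jaw": -1, "tx": -2, "ty": 0.3, "tz": 0, "wx": 0, "wy": 0, "wz": 0},
  {"jaw": -1, "tx": 0, "ty": 0, "tz": 1, "wx": 0, "wy": 0, "wz": 0},
  {"jaw": -1, "tx": 0, "ty": 0, "tz": 1, "wx": 0, "wy": 0, "wz": 0},
  {"jaw": -1, "tx": 0, "ty": 0, "tz": 0, "wx": 0, "wy": 0, "wz": 0},
  {"jaw": -1, "tx": 0, "ty": 0, "tz": 0, "wx": 0, "wy": 0, "wz": 0},
  {"jaw": -1, "tx": 0, "ty": 0, "tz": 0, "wx": 0, "wy": 0, "wz": 0},
], force=25)

```text
clock: 59.52
tcp_pos: [0.526, -0.2612, 0.3186]
orientation: [-0.0, 0.708, -0.707, 0.0]
wrist_force: [-0.6, -0.6, 0.8]
finger_gap: 0.021
```

```bash
python3 - <<'E'
from h import *
st(); im,c=snap('wrist','w37'); im,c=snap('scene','s37');cv2.imwrite('pics/zs37.png',cv2.resize(im[160:260,170:270],None,fx=5,fy=5,interpolation=2)); to([.526,-.260,.142])
E
```

```text
t 59.52 tcp [ 0.526  -0.2612  0.3186] gp [ 0.5262 -0.2612  0.1636] F [-0.6 -0.6  0.8] gap 0.021
[[0.002, -1.0, 0.001], [-1.0, -0.002, -0.0], [0.0, -0.001, -1.0]] [-0.6   0.37 -0.08  1.11  0.   -2.17]
move cm [-0.1   0.02  2.17]
```

View pics/zs37.png

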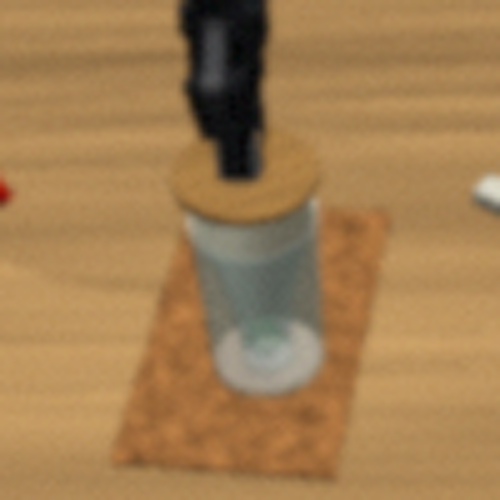

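View pics/w37.png

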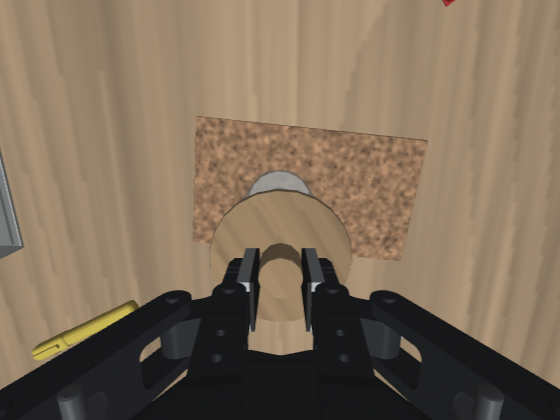

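The lid sits concentric over the tumbler in both views. Lowering it gently.

Call:
carry_out([
  {"jaw": -1, "tx": -0.1, "ty": 0, "tz": 0.8, "wx": 0, "wy": 0, "wz": 0},
  {"jaw": -1, "tx": 0, "ty": 0, "tz": 0.7, "wx": 0, "wy": 0, "wz": 0},
  {"jaw": -1, "tx": 0, "ty": 0, "tz": 0.4, "wx": 0, "wy": 0, "wz": 0},
  {"jaw": -1, "tx": 0, "ty": 0, "tz": 0.2, "wx": 0, "wy": 0, "wz": 0},
  {"jaw": -1, "tx": 0, "ty": 0, "tz": 0.1, "wx": 0, "wy": 0, "wz": 0},
  {"jaw": -1, "tx": 0, "ty": 0, "tz": 0, "wx": 0, "wy": 0, "wz": 0},
  {"jaw": -1, "tx": 0, "ty": 0, "tz": 0, "wx": 0, "wy": 0, "wz": 0},
], force=25)

```text
clock: 60.5
tcp_pos: [0.526, -0.2596, 0.2966]
orientation: [-0.0, 0.708, -0.706, 0.0]
wrist_force: [0.5, -0.2, -0.9]
finger_gap: 0.0208
```

```bash
python3 - <<'E'
from h import *
st(); im,c=snap('scene','s38');cv2.imwrite('pics/zs38.png',cv2.resize(im[160:260,170:270],None,fx=5,fy=5,interpolation=2))
E
```

```text
t 60.5 tcp [ 0.526  -0.2596  0.2966] gp [ 0.5261 -0.2596  0.1416] F [ 0.5 -0.2 -0.9] gap 0.0208
[[0.002, -1.0, 0.001], [-1.0, -0.002, -0.0], [0.0, -0.001, -1.0]] [-0.6   0.39 -0.12  1.06  0.   -2.17]
```

View pics/zs38.png

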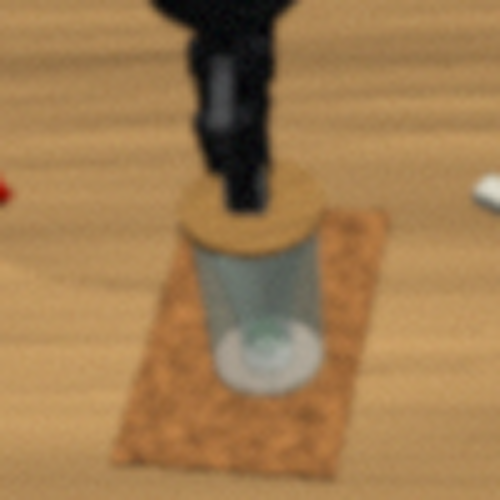

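Call:
carry_out([
  {"jaw": -1, "tx": 0, "ty": 0, "tz": 0.1, "wx": 0, "wy": 0, "wz": 0},
  {"jaw": -1, "tx": 0, "ty": 0, "tz": 0.1, "wx": 0, "wy": 0, "wz": 0},
  {"jaw": -1, "tx": 0, "ty": 0, "tz": 0, "wx": 0, "wy": 0, "wz": 0},
  {"jaw": -1, "tx": 0, "ty": 0, "tz": 0, "wx": 0, "wy": 0, "wz": 0},
], force=25)

```text
clock: 61.05
tcp_pos: [0.5259, -0.2596, 0.2944]
orientation: [-0.0, 0.708, -0.706, 0.0]
wrist_force: [-0.6, -0.1, -0.1]
finger_gap: 0.0211
```

Call:
carry_out([
  {"jaw": -1, "tx": 0, "ty": 0, "tz": 0.1, "wx": 0, "wy": 0, "wz": 0},
  {"jaw": -1, "tx": 0, "ty": 0, "tz": 0, "wx": 0, "wy": 0, "wz": 0},
  {"jaw": -0.3, "tx": 0, "ty": 0, "tz": 0, "wx": 0, "wy": 0, "wz": 0},
  {"jaw": -0.2, "tx": 0, "ty": 0, "tz": 0, "wx": 0, "wy": 0, "wz": 0},
  {"jaw": 0, "tx": 0, "ty": 0, "tz": 0, "wx": 0, "wy": 0, "wz": 0},
  {"jaw": 0, "tx": 0, "ty": 0, "tz": -1, "wx": 0, "wy": 0, "wz": 0},
  {"jaw": 0, "tx": 0, "ty": 0, "tz": -3, "wx": 0, "wy": 0, "wz": 0},
  {"jaw": 0, "tx": 0, "ty": 0, "tz": -4, "wx": 0, "wy": 0, "wz": 0},
  {"jaw": 0, "tx": 0, "ty": 0, "tz": -3, "wx": 0, "wy": 0, "wz": 0},
  {"jaw": 0, "tx": -3, "ty": 3, "tz": -2, "wx": 0, "wy": 0, "wz": 0},
  {"jaw": 0, "tx": -4, "ty": 4, "tz": 0, "wx": 0, "wy": 0, "wz": 0},
  {"jaw": 0, "tx": -4, "ty": 4, "tz": 0, "wx": 0, "wy": 0, "wz": 0},
  {"jaw": 0, "tx": -3, "ty": 3, "tz": 0, "wx": 0, "wy": 0, "wz": 0},
  {"jaw": 0, "tx": 0, "ty": 0, "tz": 0, "wx": 0, "wy": 0, "wz": 0},
  {"jaw": 0, "tx": 0, "ty": 0, "tz": 0, "wx": 0, "wy": 0, "wz": 0},
], force=25)

```text
clock: 62.92
tcp_pos: [0.386, -0.1202, 0.4242]
orientation: [-0.001, 0.708, -0.706, 0.001]
wrist_force: [0.9, -1.0, 0.5]
finger_gap: 0.0426
```

```bash
python3 - <<'E'
from h import *
st(); im,c=snap('scene','s39');a=cv2.resize(im[160:260,170:270],(400,400),interpolation=2);b=cv2.resize(im[160:270,375:465],(400,489),interpolation=2)[:400]
cv2.imwrite('pics/zs39.png',np.hstack([a,b]));im,c=snap('top','t39')
E
```

```text
t 62.92 tcp [ 0.386  -0.1202  0.4242] gp [ 0.3864 -0.1204  0.2692] F [ 0.9 -1.   0.5] gap 0.0426
[[0.002, -1.0, 0.003], [-1.0, -0.002, -0.001], [0.001, -0.003, -1.0]] [-0.5  -0.03 -0.31  1.29  0.   -2.07]
```

View pics/zs39.png

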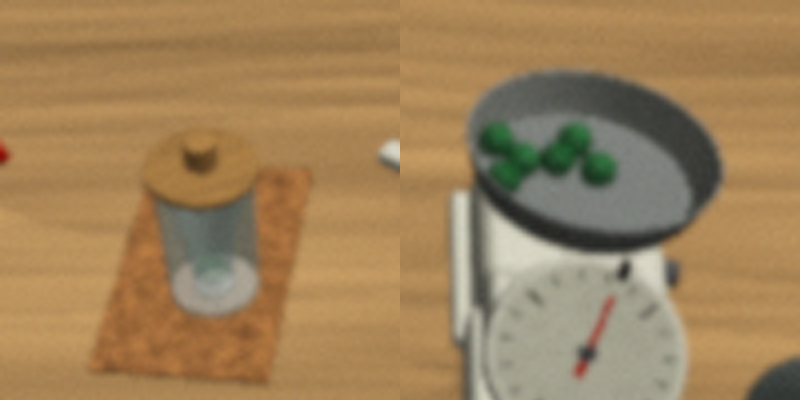

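View pics/t39.png

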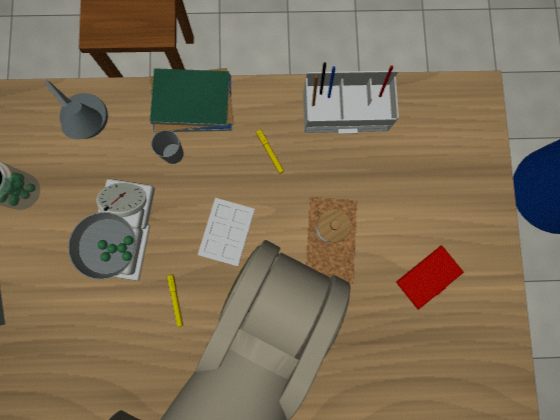

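```bash
python3 - <<'E'
from h import *
im=cv2.imread('pics/t39.png');cv2.imwrite('pics/zt39.png',np.hstack([cv2.resize(im[190:270,295:375],(400,400),interpolation=2),cv2.resize(im[170:290,55:175],(400,400),interpolation=2)]))
E
```

```text
(no output)
```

View pics/zt39.png

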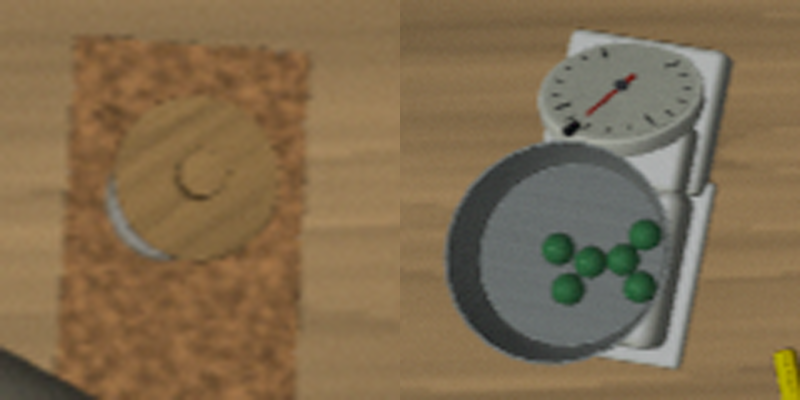

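The lid is concentric with the mouth measured earlier (334,226). The pan holds six marbles with the pointer at the mark, and the arm is clear. Handing in.

```bash
python3 - <<'E'
from h import *
print(env.hand_in()); st()
E
```

```text
the job is handed in; nothing more can be done
None
the job is handed in; nothing more can be done
```

The packet is made up and handed in at about 63 s: six marbles in the pan, and the tumbler on its mat with its lid on. The hand-in reports no verdict.

- **What I did:** I moved both tray marbles to the pan and set the lid aside on the desk. I then tipped the tumbler to 88° over the pan, where four more rolled out. The fifth marble stayed in the tumbler, and I put the tumbler back on the mat and replaced the lid.
- **The knock:** the tumbler was pushed about 20 mm aside just after I released it. It settled upright on the mat, so I measured its new place and fitted the lid there.
- **Last checks:** the scene and top views show six marbles in the pan and the pointer at the set mark. The lid is centred on the mouth to within about 1–2 mm and looks level. I saw no bystander move, and the arm is clear of everything.
- **Disagreements:** the finger opening read about 2 mm low on the marbles. The scene and top cameras differed by up to about 8–12 mm on some points, so I used the top and wrist cameras, which agreed to a few millimetres.
- **Not checked directly:** I judged the lid's level only from the pictures, and I had no reading of the pan's depth beyond the dial pointer.

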